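Line up the sample jars against the fold-out stop

TASK

Swing the tray's yellow stop arm out until it clicks home at the end of its travel, then stand every amber jar upright inside the tray's blue band. Then take the straightedge by its grip and push the jars with it into one straight row, all touching the seated stop arm; finally stand the straightedge back on its black mat, fully on the mat and lined up with it.

Things in the scene. Friction and masses are not known exactly. Their poses are not given: they have to be found in the camera images.
- band (a point): Centre of the blue loading band on top of a fixed white tray (240 x 360 mm, 8 mm thick, no rim). Axes: x away from the robot, y along the band, z up. Band 90 mm (x) by 270 mm (y), centre 5 mm nearer the robot than the tray's. The stop arm's hinge axis is at x +100, y +155 mm from here. With the arm seated, its contact face is the plane x = +94 mm, so a jar touching it is centred at x +69 mm.
- brace (a joint): Swing (rad) of the yellow stop arm on its upright hinge at the tray's far left corner. 0: folded, pointing towards the robot. Grows anticlockwise seen from above to 1.571, its hard stop and last click, where it runs across the tray (-y) behind the band. The hinge clicks near 0.07, 0.86 and at the end: 0.4 N m takes it over a click; let go near its end it seats itself.
- brace_hinge (a point): On the hinge axis at the arm's mid height, 17.5 mm above the tray top. Axes turn with the arm: it runs 290 mm along its own -x, 12 mm thick in y, 25 mm tall, underside 5 mm above the tray. Its +y side is the contact face (a jar touching it is centred 31 mm to +y).
- brace_knob (a point): Centre of the exposed part of the black upright knob on the arm, 200 mm from the hinge axis: a round post 20 mm across, from 30 mm up to 80 mm above the tray's top; this point is 58 mm above the tray. Axes turn with the arm.
- ruler_grip (a point): Upper part of the blue upright grip block of the loose aluminium straightedge, 0.25 kg: block 60 x 18 mm (x, y), its top 105 mm above the underside; this point is 85 mm above the underside. L section 260 mm long in x, centred here: upright blade 45 mm tall, its flat pushing face looks to +y, 31 mm from here; foot flange 5 mm thick reaches 17 mm to -y. It stands by itself.
- mat_top (a point): Centre of the top of the fixed black rubber mat where the straightedge stands at the start, 300 mm (x) by 90 mm (y), 3 mm thick.
- jar0_center (a point): Centre of loose amber jar with a white cap: round, 50 mm across, 60 mm tall overall (glass 46 mm, cap 44 mm across), this point 30 mm above its base, z up the jar; about 0.18 kg. May be absent (None).
- jar1_center (a point): Centre of loose amber jar with a green cap: round, 50 mm across, 60 mm tall overall (glass 46 mm, cap 44 mm across), this point 30 mm above its base, z up the jar; about 0.18 kg. May be absent (None).
- jar2_center (a point): Centre of loose amber jar with an orange cap: round, 50 mm across, 60 mm tall overall (glass 46 mm, cap 44 mm across), this point 30 mm above its base, z up the jar; about 0.18 kg. May be absent (None).
- jar3_center (a point): Centre of loose amber jar with a red cap: round, 50 mm across, 60 mm tall overall (glass 46 mm, cap 44 mm across), this point 30 mm above its base, z up the jar; about 0.18 kg. May be absent (None).
- beaker: Clear beaker, 80 mm across, 95 mm tall, origin under its centre. Bystander: leave alone.
- bottle: White bottle with red cap, 68 mm across, 150 mm tall, origin under its centre. Bystander: leave alone.
- tiprack: Green pipette tip rack, 85 x 120 x 56 mm, origin under its centre. Bystander: leave alone.
Things that resemble listed ones, but are neither listed nor needed, are in the scene too. What is shaped like the part that bears jar2_center but purple is not meant.

How it is judged:
On the way, in this order (a step that is already met when the one before it is completed fails the run):
1. the stop arm is swung out and seated in its end detent (value of joint brace above 1.53 rad), for 0.4 s.
2. every jar present stands upright inside the blue band (centre within 30 mm of its centre line, 125 mm of its middle) (x of jar0_center in the frame of band between -0.03 and 0.03 m and y of jar0_center in the frame of band between -0.125 and 0.125 m and z of jar0_center in the frame of band between 0.024 and 0.036 m and angle between each of jar0_center, jar1_center, jar2_center, jar3_center's own z axis and vertical below 0.1 rad and x of jar1_center in the frame of band between -0.03 and 0.03 m and y of jar1_center in the frame of band between -0.125 and 0.125 m and z of jar1_center in the frame of band between 0.024 and 0.036 m and x of jar2_center in the frame of band between -0.03 and 0.03 m and y of jar2_center in the frame of band between -0.125 and 0.125 m and z of jar2_center in the frame of band between 0.024 and 0.036 m and x of jar3_center in the frame of band between -0.03 and 0.03 m and y of jar3_center in the frame of band between -0.125 and 0.125 m and z of jar3_center in the frame of band between 0.024 and 0.036 m and value of joint brace above 1.53 rad), for 0.3 s.
3. all jars stand in line against the seated stop arm (gap under 5 mm) while the straightedge is pushing on a jar (y of jar0_center in the frame of brace_hinge between 0.026 and 0.036 m and x of jar0_center in the frame of brace_hinge between -0.28 and -0.04 m and z of jar0_center in the frame of band between 0.024 and 0.036 m and angle between each of jar0_center, jar1_center, jar2_center, jar3_center's own z axis and vertical below 0.1 rad and y of jar1_center in the frame of brace_hinge between 0.026 and 0.036 m and x of jar1_center in the frame of brace_hinge between -0.28 and -0.04 m and z of jar1_center in the frame of band between 0.024 and 0.036 m and y of jar2_center in the frame of brace_hinge between 0.026 and 0.036 m and x of jar2_center in the frame of brace_hinge between -0.28 and -0.04 m and z of jar2_center in the frame of band between 0.024 and 0.036 m and y of jar3_center in the frame of brace_hinge between 0.026 and 0.036 m and x of jar3_center in the frame of brace_hinge between -0.28 and -0.04 m and z of jar3_center in the frame of band between 0.024 and 0.036 m and value of joint brace above 1.53 rad and (contact force between ruler and jar0 above 0.3 N or contact force between ruler and jar1 above 0.3 N or contact force between ruler and jar2 above 0.3 N or contact force between ruler and jar3 above 0.3 N)), for 0.2 s.
At the end, for the whole second after the job is handed in: The stop arm is seated (within 0.04 rad of its end); every jar present stands upright on the tray within 5 mm of touching the arm, in front of it and within its length; the straightedge stands on its foot on the mat (centre within 35 mm along and 45 mm across, within 0.2 rad); everything is at rest (y of jar0_center in the frame of brace_hinge between 0.026 and 0.036 m and x of jar0_center in the frame of brace_hinge between -0.28 and -0.04 m and z of jar0_center in the frame of band between 0.024 and 0.036 m and angle between each of jar0_center, jar1_center, jar2_center, jar3_center, ruler_grip's own z axis and vertical below 0.1 rad and y of jar1_center in the frame of brace_hinge between 0.026 and 0.036 m and x of jar1_center in the frame of brace_hinge between -0.28 and -0.04 m and z of jar1_center in the frame of band between 0.024 and 0.036 m and y of jar2_center in the frame of brace_hinge between 0.026 and 0.036 m and x of jar2_center in the frame of brace_hinge between -0.28 and -0.04 m and z of jar2_center in the frame of band between 0.024 and 0.036 m and y of jar3_center in the frame of brace_hinge between 0.026 and 0.036 m and x of jar3_center in the frame of brace_hinge between -0.28 and -0.04 m and z of jar3_center in the frame of band between 0.024 and 0.036 m and value of joint brace above 1.53 rad and x of ruler_grip in the frame of mat_top between -0.035 and 0.035 m and z of ruler_grip in the frame of mat_top between 0.079 and 0.091 m and y of ruler_grip in the frame of mat_top between -0.045 and 0.045 m and angle between the x axis of ruler_grip and the x axis of mat_top, either way round below 0.2 rad and linear speed of each of ruler, jar0, jar1, jar2, jar3 below 0.02 m/s).
It fails at once if the beaker is disturbed (moved over 20 mm) (distance of beaker from where it was at the start of the episode above 0.02 m).
It fails at once if the bottle is disturbed (moved over 20 mm) (distance of bottle from where it was at the start of the episode above 0.02 m).
It fails at once if the tiprack is disturbed (moved over 20 mm) (distance of tiprack from where it was at the start of the episode above 0.02 m).
Of jar0, jar1, jar2, jar3 only 3 to 4 are there at a start; the rules pass over those that are not, and their reading is None.
At some moment in a run one of jar0, jar1, jar2, jar3 may be knocked a few centimetres aside while the robot is not near it.
It also fails if it takes over 210 s, if anything falls off the work surface, if the arm or the gripper's body presses on something with over 40 N, if the wrist force passes 120 N, or if a joint passes its speed limit or range.

ROBOT

A 6-joint arm with a two-finger parallel gripper is mounted at the origin on the work surface. World frame = base frame: x ahead of the robot, y to its left, z up, the work surface at z = 0. Lengths are in m, angles in rad, forces in N, time in s.
With the tool pointing down it reaches from about 0.35 to 0.775 m from the base axis. Payload 5.5 kg.
Tool frame: the origin (TCP) lies at the very end of the fingers, on their centre line; the grasp point (between the pads) lies 19 mm behind it; z points along the fingers, y is the direction in which the jaws open and shut (so a half turn about z gives the same grasp; the last joint's range is limited). The gripper opens to 85 mm and grips with 20 to 120 N. Pads are 22 mm wide; open, the fingers measure 114 mm over their backs; the gripper's body (76 mm by 85 mm) begins 54 mm behind the grasp point. The pads swing forward as they close: fully open they stand 13 mm farther back than shut.
Start: joints at [0.994, 0.313, 0.046, 1.304, 0, 1.431], TCP at [0.243, 0.521, 0.231] pointing down, gripper open.
Joint ranges: [-2.76, 2.76], [-0.86, 1.69], [-1.03, 1.26], [-2.2, 2.34], [-1.47, 1.5], [-3.14, 3.14]. Speed limits (rad/s): [2.57, 2.57, 3.14, 3.14, 3.14, 3.14].

INTERFACE

Orientations are given as a unit quaternion [w, x, y, z].
In Python, from workcell import get_state, vision, workorder, silhouettes, tip_of gives the robot as it stands.
- The arm moves only by the shell command python3 -m inch 'ROWS' [FORCE]. ROWS is JSON, a list of rows, each a list of 7 numbers: the shift along the tool's x, y, z in cm, then the turn, a rotation vector about the tool's x, y, z in degrees, then the finger opening in cm, from 0 to 8.54. In form: [[dx, dy, dz, rx, ry, rz, hand], ...]. A call has 1 to 5 rows; each row shifts and turns the commanded pose from where the row before left it, along the tool's axes as they then stand; what a row does not reach is not made up. A row lasts 1/10 s, in which the tool goes at most 50 mm and 8.59 degrees, less where a joint would pass 70% of its speed; a pose out of reach is approached as far as the arm can. A call with a gripper value outside its range is refused whole. The fingers move at their own pace and stop on an object; FORCE is the grip in N (left out, the last holds). Time passes only in rows, so rows that do not move let the fingers close. It gives the time, the measured TCP pose, the force and the opening at its end, in the units of the state.
- get_state(): the state, without advancing time (a new reading comes with each control period).
- vision.read_camera(name): name is "scene" or "top"; returns a dict with "pixels" (384x512x3 uint8, red, green, blue), "depth" (384x512 float32, m along the optical axis (not along the pixel's ray), 0 where there is no reading), "mtx" (3x3 intrinsics, pixels), "T" (4x4, takes a point from camera to world coordinates). Camera axes: x right, y up, looking along -z (the intrinsics and any distortion apply to the point x, -y, -z); pixel columns grow to the right and rows downward; lengths in m; the calibration is good to about 2 mm. A picture is of the moment at which its call begins.
- workorder.hand_in(): hands the job in, once; it reports no verdict.
Trained networks look in a picture, given as the dict that the camera call returned (one of the last four; its "shot" number tells which), for a name from the list of things; names that differ only in an ending like _2 or _b are one class to them, and where a whole thing is asked for, a point or a joint stands for the part that bears it (a point fixed in the world has none). Each returns a list of dicts, best first, with "confidence" (0 to 1); they miss things now and then, are a little off and sometimes report something else, mostly with a low value. They report only what shows in the picture. A call takes as long as a camera call. They do not tell look-alikes from the thing itself.
- silhouettes(picture, label): "mask" (384x512 bool, what is visible of it) and "location" ([column, row] in pixels, amid what is visible of it).
- tip_of(picture, label): "location" ([column, row] in pixels: a listed point, or the origin of a listed thing).
The state is a dict: "clock": time; "joint_pos": joint angles; "qvel": joint speeds; "tau": joint torques, N m; "tcp_pos": TCP position; "orientation": TCP orientation; "wrist_force": force on the tool from outside, world axes, zero at the start; "ft_torque": the same for the moment, N m; "finger_gap": finger opening in m.
Only numpy, scipy, OpenCV 4.12 (cv2) and the standard library are available. Lean on these libraries where they do the work, as an engineer would, in place of code of your own. Each camera call takes 0.05 s, during which the arm holds its last target.

## Working session

There is one attempt and no reset: what is moved stays moved. The work goes in short steps, Python scripts to look and compute and a shell command to move; the robot and the scene stay as the last step left them, time stands still between calls to the robot, and variables do not carry over. Pictures are saved under pics/ and viewed, and the job is handed in when it is done.

```bash
ls; mkdir -p pics; cat > h.py <<'E'
import numpy as np, cv2
from workcell import get_state, vision, workorder, silhouettes, tip_of
from scipy.spatial.transform import Rotation as R
def shot(cam,name=None):
    p=vision.read_camera(cam)
    if name: cv2.imwrite('pics/'+name+'.png',cv2.cvtColor(p['pixels'],cv2.COLOR_RGB2BGR))
    return p
def w(p,c,r,d=None,z=None):
    K=p['mtx'];T=p['T']
    ray=np.array([(c-K[0,2])/K[0,0],-(r-K[1,2])/K[1,1],-1.])
    if z is not None:
        rw=T[:3,:3]@ray; t=(z-T[2,3])/rw[2]; return T[:3,3]+t*rw
    if d is None: d=p['depth'][int(round(r)),int(round(c))]
    return (T@np.append(ray*d,1))[:3]
def cloud(p):
    K=p['mtx'];T=p['T'];d=p['depth'];h,wd=d.shape
    c,r=np.meshgrid(np.arange(wd),np.arange(h))
    P=np.stack([(c-K[0,2])/K[0,0]*d,-(r-K[1,2])/K[1,1]*d,-d],-1)
    X=P@T[:3,:3].T+T[:3,3]; X[d==0]=np.nan
    return X
def px(p,X):
    K=p['mtx'];q=np.linalg.inv(p['T'])@np.append(X,1)
    return np.array([K[0,0]*q[0]/-q[2]+K[0,2],K[1,1]*-q[1]/-q[2]+K[1,2]])
def rot(q): return R.from_quat([q[1],q[2],q[3],q[0]])
def togo(target,yaw=None):
    s=get_state();r=rot(s['orientation']);d=r.inv().apply(np.array(target)-s['tcp_pos'])*100
    return d.round(2)
E
python3 - <<'E'
from h import *
for c in('scene','top'):
    p=shot(c,c+'0'); print(c,[k for k in p],p['T'].round(3).tolist(),p['mtx'].tolist())
    for l in ['band','brace_hinge','brace_knob','ruler_grip','mat_top','jar0_center','jar1_center','jar2_center','jar3_center','beaker','bottle','tiprack']:
        print(l,[(np.round(x['location']).tolist(),round(x['confidence'],2)) for x in tip_of(p,l)])
s=get_state();print(s)
print(rot(s['orientation']).as_matrix().round(3))
E
```

```text
pics
scene ['pixels', 'depth', 'mtx', 'T', 'shot'] [[-0.167, -0.661, 0.732, 1.448], [0.986, -0.121, 0.116, 0.151], [0.012, 0.741, 0.672, 0.841], [0.0, 0.0, 0.0, 1.0]] [[390.7265841730055, 0.0, 247.70696000156696], [0.0, 390.7265841730055, 191.58620879785067], [0.0, 0.0, 1.0]]
band [([228.0, 191.0], 0.81)]
brace_hinge [([274.0, 212.0], 0.92)]
brace_knob [([272.0, 157.0], 0.79)]
ruler_grip []
mat_top [([133.0, 174.0], 0.95)]
jar0_center [([364.0, 181.0], 0.67)]
jar1_center [([375.0, 211.0], 0.76), ([154.0, 238.0], 0.72)]
jar2_center [([363.0, 238.0], 0.79), ([324.0, 200.0], 0.77), ([275.0, 156.0], 0.57), ([221.0, 254.0], 0.39)]
jar3_center [([325.0, 175.0], 0.76)]
beaker [([220.0, 251.0], 0.74)]
bottle []
tiprack [([156.0, 238.0], 0.76)]
top ['pixels', 'depth', 'mtx', 'T', 'shot'] [[-0.019, 0.999, -0.04, 0.564], [-1.0, -0.018, 0.011, 0.012], [0.01, 0.04, 0.999, 1.068], [0.0, 0.0, 0.0, 1.0]] [[391.6766220472671, 0.0, 256.56946275847935], [0.0, 391.6766220472671, 193.55561687165684], [0.0, 0.0, 1.0]]
band [([275.0, 221.0], 0.78), ([163.0, 209.0], 0.43)]
brace_hinge [([218.0, 192.0], 0.94
[... 545 characters left out ...]
-01,  3.13179911e-01,  4.60780964e-02,  1.30361369e+00,
       -2.61202005e-05,  1.43121378e+00]), 'qvel': array([-0.00067172, -0.00065803,  0.00027632, -0.00043712, -0.00113041,
        0.00045544]), 'tau': array([ 3.69420841e-04, -4.80463207e+01,  2.98812962e+01,  4.88779933e-04,
       -1.69585076e-05,  1.19734997e-05]), 'tcp_pos': array([0.24328466, 0.52102207, 0.23132565]), 'orientation': array([2.63928471e-05, 2.16682914e-01, 9.76242036e-01, 3.32746969e-05]), 'wrist_force': array([-0.61311703, -0.10045897, -0.34521609]), 'ft_torque': array([ 0.04206012,  0.04104256, -0.03302306]), 'finger_gap': 0.0851723708806647}
[[-0.906  0.423  0.   ]
 [ 0.423  0.906  0.   ]
 [-0.     0.    -1.   ]]
```

View pics/scene0.png

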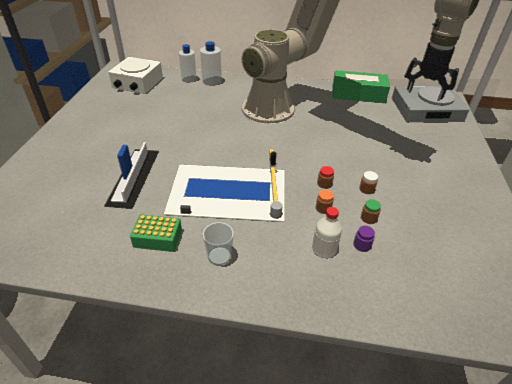

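View pics/top0.png

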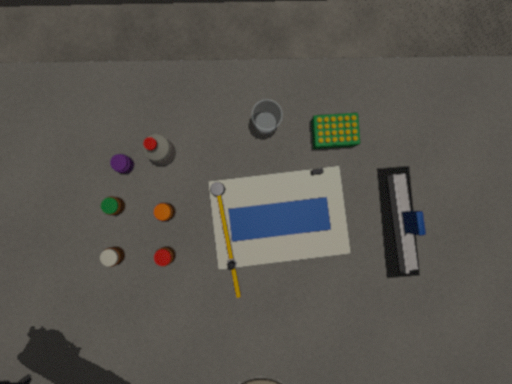

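The scene shows all four jars: red (325,175), white (370,182), orange (325,200), green (372,210), plus the purple decoy. The brace is folded towards the robot, and the ruler stands on its mat at left. Next I'll measure exact positions.

```bash
cat > m.py <<'E'
from h import *
def rect(p,mask,z=None,zr=None):
    r,c=np.nonzero(mask)
    if z is not None: P=np.array([w(p,a,b,z=z)[:2] for a,b in zip(c,r)])
    else: P=cloud(p)[mask][:,:2]; P=P[~np.isnan(P).any(1)]
    return cv2.minAreaRect((P*1000).astype(np.float32)),P.mean(0)
E
python3 - <<'E'
from m import *
for cam in('top','scene'):
    p=shot(cam);h=cv2.cvtColor(p['pixels'],cv2.COLOR_RGB2HSV);X=cloud(p)
    print(cam)
    x=silhouettes(p,'ruler_grip'); 
    for i in x: print('ruler',i['confidence'],i['mask'].sum(),i['location'])
    blue=(h[...,0]>105)&(h[...,0]<125)&(h[...,1]>130)
    # connected comps
    n,l,st,ce=cv2.connectedComponentsWithStats(blue.astype(np.uint8))
    for i in range(1,n):
        if st[i,4]>60:
            m=l==i; print('blue',ce[i].round(),st[i,4],'z',np.nanmedian(X[m][:,2]).round(4),rect(p,m,z=float(np.nanmedian(X[m][:,2]))))
    for lab in ['jar0_center','jar1_center','jar2_center','jar3_center']:
        for i in silhouettes(p,lab):
            m=i['mask'];Q=X[m];Q=Q[~np.isnan(Q).any(1)]
            zt=np.percentile(Q[:,2],95);t=Q[Q[:,2]>0.05]
            print(lab,round(i['confidence'],2),np.round(i['location']),'ztop',zt.round(4),'capc',((t.max(0)+t.min(0))/2).round(3) if len(t) else None, h[m][:,0:2].mean(0).round())
    if cam=='top':
        for l,z in(('brace_hinge',.0255),('brace_knob',.066)):
            for i in tip_of(p,l): print(l,w(p,*i['location'],z=z).round(4),i['confidence'])
        yel=(h[...,0]>15)&(h[...,0]<30)&(h[...,1]>150)
        n,l,st,ce=cv2.connectedComponentsWithStats(yel.astype(np.uint8))
        for i in range(1,n):
            if st[i,4]>20: print('yellow',ce[i].round(),st[i,4],rect(p,l==i,z=0.038))
        for i in silhouettes(p,'mat_top')[:1]: print(rect(p,i['mask'],z=0.003))
        blk=(h[...,2]<40); n,l,st,ce=cv2.connectedComponentsWithStats(blk.astype(np.uint8))
        for i in range(1,n):
            if st[i,4]>20: print('black',ce[i].round(),st[i,4],rect(p,l==i,z=.003))
E
```

```text
top
ruler 0.62 2098 [400.8, 223.9]
blue [279. 219.] 3009 z 0.0078 (((536.6539916992188, -59.34942626953125), (84.1799545288086, 263.5554504394531), 5.740405559539795), array([ 0.53672849, -0.05908634]))
blue [414. 223.] 388 z 0.0928 (((522.2717895507812, -389.58221435546875), (49.84551239013672, 54.7680778503418), 88.91659545898438), array([ 0.52334845, -0.39052304]))
jar0_center 0.71 [111. 259.] ztop 0.062 capc [0.449 0.383 0.058] [19. 69.]
jar1_center 0.88 [112. 205.] ztop 0.0621 capc [0.582 0.38  0.058] [ 47. 165.]
jar1_center 0.3 [163. 210.] ztop 0.0619 capc [0.564 0.245 0.058] [ 14. 200.]
jar2_center 0.84 [164. 210.] ztop 0.0619 capc [0.564 0.245 0.058] [ 14. 201.]
jar2_center 0.47 [113. 204.] ztop 0.0621 capc [0.582 0.382 0.058] [ 47. 161.]
jar3_center 0.74 [165. 253.] ztop 0.0618 capc [0.447 0.246 0.058] [  5. 191.]
brace_hinge [0.6131 0.1039 0.0255] 0.66
brace_knob [0.425  0.0717 0.066 ] 0.62
yellow [225. 227.] 235 (((520.0696411132812, 86.70477294921875), (167.24856567382812, 10.016571044921875), 10.204562187194824), array([0.51943202, 0.08635416]))
yellow [117. 208.] 22 (((
[... 2597 characters left out ...]
281  , -0.05898014]))
jar0_center 0.89 [367. 182.] ztop 0.0594 capc [0.449 0.382 0.056] [18. 96.]
jar0_center 0.44 [328. 177.] ztop 0.0594 capc [0.448 0.246 0.055] [ 10. 172.]
jar1_center 0.94 [370. 213.] ztop 0.0591 capc [0.581 0.38  0.056] [ 34. 143.]
jar1_center 0.65 [276. 192.] ztop 0.0803 capc [0.424 0.069 0.069] [27. 71.]
jar2_center 0.66 [363. 240.] ztop 0.0593 capc [0.692 0.356 0.056] [138. 122.]
jar2_center 0.58 [275. 193.] ztop 0.0765 capc [0.43  0.067 0.069] [27. 76.]
jar2_center 0.55 [324. 201.] ztop 0.0593 capc [0.632 0.244 0.1  ] [ 12. 157.]
jar2_center 0.55 [137. 185.] ztop 0.0034 capc None [26. 35.]
jar3_center 0.87 [330. 178.] ztop 0.0594 capc [0.448 0.246 0.055] [ 10. 174.]
```

```bash
python3 -c "
import cv2;a=cv2.imread('pics/top0.png')[140:310,200:450];cv2.imwrite('pics/c0.png',cv2.resize(a,None,fx=3,fy=3,interpolation=2))
"
```

```text
(no output)
```

View pics/c0.png

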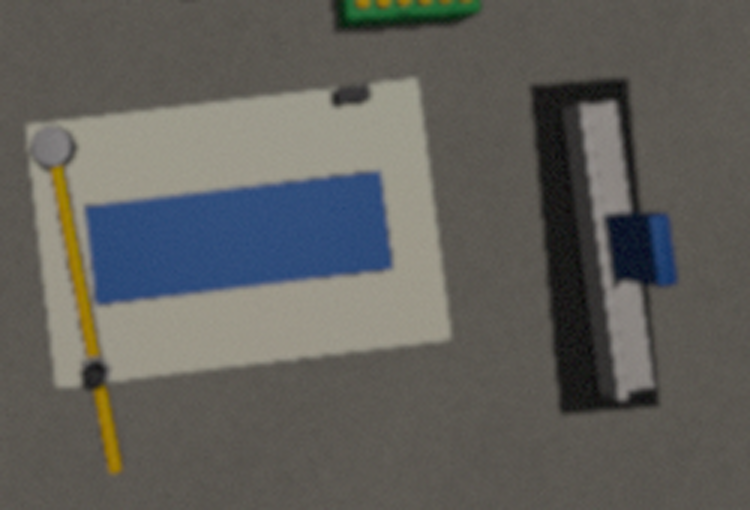

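```bash
python3 -m inch '[[-3.55,-3.32,0,0,0,0,6],[-3.55,-3.32,0,0,0,0,6],[-3.55,-3.32,0.8,0,0,0,6],[-3.55,-3.32,0.8,0,0,0,6],[-3.55,-3.32,0.8,0,0,0,6]]' 40; python3 -m inch '[[-3.55,-3.32,1,0,0,0,6],[-3.55,-3.32,1,0,0,0,6],[-3.55,-3.32,1,0,0,0,6],[-3.55,-3.32,1,0,0,0,6],[-3.55,-3.32,1.5,0,0,0,6]]'; python3 -m inch '[[0,0,0,0,0,-8.5,6],[0,0,0,0,0,-8.5,6],[0,0,0,0,0,-8.5,6],[0,0,0,0,0,-8.5,6],[0,0,0,0,0,-1,6]]'
cat >> h.py <<'E'
def st(target=None,yaw=None):
    "yaw = world angle (deg) of tool y"
    s=get_state();r=rot(s['orientation']);M=r.as_matrix()
    y=np.degrees(np.arctan2(M[1,1],M[0,1]))
    print('t',round(s['clock'],2),'tcp',s['tcp_pos'].round(4),'yawy',y.round(2),'tilt',np.degrees(np.arccos(-M[2,2])).round(2),'gap',round(s['finger_gap'],4),'F',s['wrist_force'].round(1))
    if target is not None:
        print('rows cm',(r.inv().apply(np.array(target)-s['tcp_pos'])*100).round(2))
    if yaw is not None: print('rz', -((yaw-y+180)%360-180).round(2))
E
python3 -c "
from h import *
st([.424,.070,.047],100)
p=shot('top','top1');p=shot('scene','sc1')
X=cloud(p)
"
```

```text
clock: 2.55
tcp_pos: [0.3343, 0.294, 0.2073]
orientation: [0.0, 0.216, 0.976, 0.0]
wrist_force: [1.4, -0.2, 0.3]
finger_gap: 0.0601
clock: 3.05
tcp_pos: [0.4253, 0.0688, 0.153]
orientation: [0.001, 0.217, 0.976, 0.0]
wrist_force: [1.0, 0.3, 1.2]
finger_gap: 0.0601
clock: 3.55
tcp_pos: [0.4243, 0.0707, 0.1526]
orientation: [0.0, -0.087, 0.996, 0.0]
wrist_force: [0.6, -0.2, -0.6]
finger_gap: 0.0601
t 3.55 tcp [0.4243 0.0707 0.1526] yawy 100.02 tilt 0.02 gap 0.0601 F [ 0.6 -0.2 -0.6]
rows cm [ 0.04 -0.06 10.56]
rz 0.02
```

View pics/sc1.png

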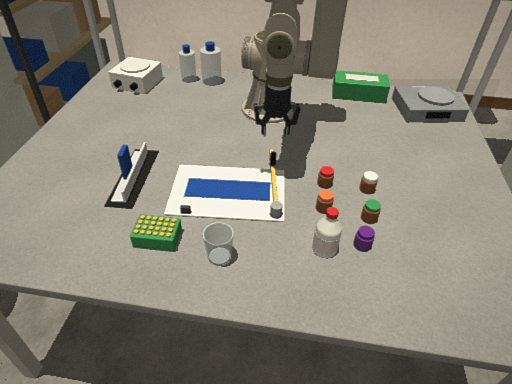

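The gripper is above the knob (273,157) and lined up. I'll descend and grip.

```bash
python3 -m inch '[[0,0,3.5,0,0,0,6],[0,0,3.5,0,0,0,6],[0,0,3.3,0,0,0,6],[0,0,0,0,0,0,6]]'; python3 -m inch '[[0,0,0,0,0,0,1],[0,0,0,0,0,0,1],[0,0,0,0,0,0,1],[0,0,0,0,0,0,1],[0,0,0,0,0,0,1]]' 40;  python3 - <<'E'
from h import *
st()
h=np.array([.621,.105]);
s=get_state();print(np.linalg.norm(s['tcp_pos'][:2]-h), np.degrees(np.arctan2(*(h-s['tcp_pos'][:2])[::-1])))
p=shot('scene','sc2')
E
```

```text
clock: 4.05
tcp_pos: [0.4205, 0.071, 0.0463]
orientation: [-0.004, -0.086, 0.996, 0.0]
wrist_force: [-0.0, -0.3, 0.9]
finger_gap: 0.06
clock: 4.55
tcp_pos: [0.4259, 0.0708, 0.0514]
orientation: [0.002, -0.087, 0.996, -0.0]
wrist_force: [-0.7, 0.6, 6.6]
finger_gap: 0.0194
t 4.55 tcp [0.4259 0.0708 0.0514] yawy 99.96 tilt 0.22 gap 0.0194 F [-0.7  0.6  6.6]
0.1980427704212123 9.950400894175123
```

```bash
python3 -c "
import cv2;a=cv2.imread('pics/sc2.png')[90:240,180:360];cv2.imwrite('pics/c2.png',cv2.resize(a,None,fx=4,fy=4,interpolation=2))
"
```

```text
(no output)
```

View pics/c2.png

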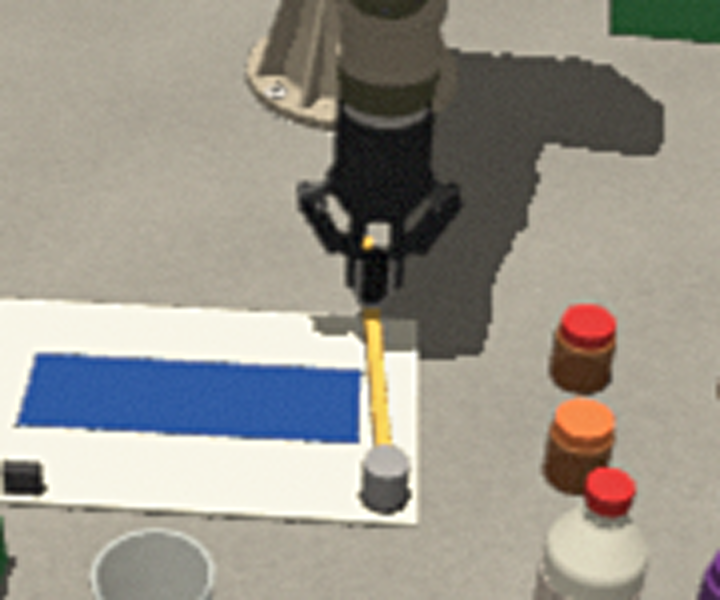

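```bash
python3 -m inch '[[-0.05,-1.39,0,0,0,-4,1],[-0.05,-1.39,0,0,0,-4,1],[-0.05,-1.39,0,0,0,-4,1],[-0.05,-1.39,0,0,0,-4,1],[-0.05,-1.39,0,0,0,-4,1]]'; python3 -m inch '[[-0.05,-1.39,0,0,0,-4,1],[-0.05,-1.39,0,0,0,-4,1],[-0.05,-1.39,0,0,0,-4,1],[-0.05,-1.39,0,0,0,-4,1],[-0.05,-1.39,0,0,0,-4,1]]';python3 - <<'E'
from h import *
st()
h=np.array([.621,.105]);
s=get_state();print(np.linalg.norm(s['tcp_pos'][:2]-h), np.degrees(np.arctan2(*(h-s['tcp_pos'][:2])[::-1])))
E
```

```text
clock: 5.1
tcp_pos: [0.45, 0.0057, 0.0514]
orientation: [0.002, -0.26, 0.966, -0.0]
wrist_force: [2.2, 3.1, 4.3]
finger_gap: 0.0187
clock: 5.6
tcp_pos: [0.4953, -0.0469, 0.0515]
orientation: [0.003, -0.424, 0.906, -0.0]
wrist_force: [3.7, 5.6, 3.4]
finger_gap: 0.019
t 5.6 tcp [ 0.4953 -0.0469  0.0515] yawy 140.18 tilt 0.33 gap 0.019 F [3.7 5.6 3.4]
0.1972194507805189 50.38772135245784
```

```bash
python3 -m inch '[[-0.05,-1.39,0,0,0,-4,1],[-0.05,-1.39,0,0,0,-4,1],[-0.05,-1.39,0,0,0,-4,1],[-0.05,-1.39,0,0,0,-4,1],[-0.05,-1.39,0,0,0,-4,1]]'; python3 -m inch '[[-0.05,-1.39,0,0,0,-4,1],[-0.05,-1.39,0,0,0,-4,1],[-0.05,-1.39,0,0,0,-4,1],[-0.05,-1.39,0,0,0,-4,1],[-0.05,-1.39,0,0,0,-4,1]]';python3 - <<'E'
from h import *
st()
h=np.array([.621,.105]);
s=get_state();print(np.linalg.norm(s['tcp_pos'][:2]-h), np.degrees(np.arctan2(*(h-s['tcp_pos'][:2])[::-1])))
E
```

```text
clock: 6.1
tcp_pos: [0.5542, -0.0799, 0.0515]
orientation: [0.003, -0.575, 0.818, 0.001]
wrist_force: [0.5, 9.7, 7.5]
finger_gap: 0.019
clock: 6.6
tcp_pos: [0.622, -0.0907, 0.0514]
orientation: [-0.003, 0.709, -0.705, -0.001]
wrist_force: [-0.0, 11.2, 7.4]
finger_gap: 0.0189
t 6.6 tcp [ 0.622  -0.0907  0.0514] yawy -179.72 tilt 0.33 gap 0.0189 F [-0.  11.2  7.4]
0.19573677499490147 90.28446396660142
```

```bash
python3 -m inch '[[0.1,-1.39,0,0,0,-4,1],[0.1,-0.7,0,0,0,-2,1],[0,-0.3,0,0,0,0,1],[0,0,0,0,0,0,1]]';python3 - <<'E'
from h import *
st()
h=np.array([.621,.105]);
s=get_state();print(np.linalg.norm(s['tcp_pos'][:2]-h), np.degrees(np.arctan2(*(h-s['tcp_pos'][:2])[::-1])))
E
```

```text
clock: 7.0
tcp_pos: [0.6386, -0.0897, 0.0514]
orientation: [0.0, 0.744, -0.668, -0.006]
wrist_force: [-19.7, 14.1, 20.2]
finger_gap: 0.0189
t 7.0 tcp [ 0.6386 -0.0897  0.0514] yawy -173.89 tilt 0.73 gap 0.0189 F [-19.7  14.1  20.2]
0.19553380509516657 95.17110391228681
```

```bash
python3 -m inch '[[0,0,0,0,0,0,5],[0,0,0,0,0,0,5],[0,0,-3,0,0,0,5],[0,0,-4,0,0,0,5],[0,0,-4,0,0,0,5]]'; python3 -m inch '[[4,0,-3,0,0,0,5],[4,0,-2,0,0,0,5],[4,0,0,0,0,0,5],[4,0,0,0,0,0,5]]';python3 - <<'E'
from m import *
st()
p=shot('top','top3');h=cv2.cvtColor(p['pixels'],cv2.COLOR_RGB2HSV);X=cloud(p)
yel=(h[...,0]>15)&(h[...,0]<30)&(h[...,1]>150)
n,l,s_,ce=cv2.connectedComponentsWithStats(yel.astype(np.uint8))
for i in range(1,n):
    if s_[i,4]>20: print('yellow',ce[i].round(),s_[i,4],rect(p,l==i,z=0.038))
for k in range(4):
  for i in tip_of(p,f'jar{k}_center'): print(k,i['confidence'],w(p,*i['location'],z=.03).round(3))
E
```

```text
clock: 7.5
tcp_pos: [0.6446, -0.0954, 0.1605]
orientation: [0.0, 0.743, -0.67, -0.0]
wrist_force: [1.1, -0.5, 0.2]
finger_gap: 0.0499
clock: 7.9
tcp_pos: [0.6622, -0.2564, 0.2116]
orientation: [-0.001, 0.743, -0.669, 0.002]
wrist_force: [-0.6, 0.4, -0.7]
finger_gap: 0.0499
t 7.9 tcp [ 0.6622 -0.2564  0.2116] yawy -174.04 tilt 0.25 gap 0.0499 F [-0.6  0.4 -0.7]
yellow [311. 177.] 123 (((646.7250366210938, -143.14007568359375), (14.106100082397461, 74.8332748413086), 6.090634346008301), array([ 0.64590914, -0.14439345]))
yellow [256. 184.] 255 (((630.115234375, 2.1849899291992188), (10.79301929473877, 169.90260314941406), 5.448257923126221), array([0.63010933, 0.00139935]))
0 0.72 [0.443 0.384 0.03 ]
1 0.83 [0.581 0.38  0.03 ]
3 0.75 [0.447 0.246 0.03 ]
```

View pics/top3.png

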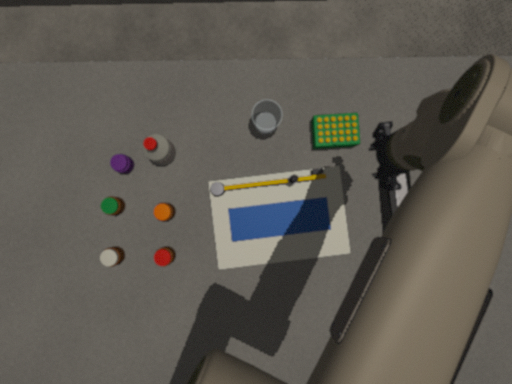

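The brace has swung across behind the band, with its knob at (292,180). It lines up with the band to within about 1°, so it is seated. Next is the orange jar.

```bash
python3 - <<'E'
from m import *
st([.564,.245,.011],185.8)
p=shot('top');
for l in('bottle','beaker','tiprack'):
    for i in tip_of(p,l)[:2]: print(l,i['confidence'],w(p,*i['location'],z=0).round(3))
E
```

```text
t 8.15 tcp [ 0.6611 -0.2544  0.2093] yawy -174.08 tilt 0.03 gap 0.0499 F [-0.3  0.2 -0.4]
rows cm [-50.66   4.51  19.85]
rz 0.12
bottle 0.84 [0.727 0.259 0.   ]
beaker 0.81 [ 0.805 -0.034  0.   ]
tiprack 0.93 [ 0.765 -0.209  0.   ]
```

```bash
python3 -m inch '[[-4.6,0.4,0,0,0,0,7],[-4.6,0.4,0,0,0,0,7],[-4.6,0.4,0,0,0,0,7],[-4.6,0.4,0,0,0,0,7],[-4.6,0.4,0,0,0,0,7]]' 30;  python3 -m inch '[[-4.6,0.4,0,0,0,0,7],[-4.6,0.4,0,0,0,0,7],[-4.6,0.4,1,0,0,0,7],[-4.6,0.4,2,0,0,0,7],[-4.6,0.4,2,0,0,0,7]]'; python3 -m inch '[[-4.6,0.4,2,0,0,0,7],[0,0,4,0,0,0,7],[0,0,0,0,0,0,7]]'; python3 - <<'E'
from m import *
st([.564,.245,.011],185.8)
E
```

```text
clock: 8.85
tcp_pos: [0.6165, -0.0246, 0.21]
orientation: [-0.0, 0.743, -0.669, 0.0]
wrist_force: [1.1, 1.3, 0.3]
finger_gap: 0.0699
clock: 9.35
tcp_pos: [0.5728, 0.2015, 0.1604]
orientation: [-0.001, 0.744, -0.669, 0.001]
wrist_force: [0.7, -0.3, -0.7]
finger_gap: 0.0701
clock: 9.65
tcp_pos: [0.5598, 0.2451, 0.0951]
orientation: [0.004, 0.744, -0.668, -0.002]
wrist_force: [-0.3, -0.7, 0.3]
finger_gap: 0.0702
t 9.65 tcp [0.5598 0.2451 0.0951] yawy -173.77 tilt 0.53 gap 0.0702 F [-0.3 -0.7  0.3]
rows cm [ 0.04 -0.49  8.41]
rz 0.43
```

```bash
python3 -m inch '[[0,0,3,0,0,0,7],[0,0,3,0,0,0,7],[0,0,2.4,0,0,0,7],[0,0,0,0,0,0,7]]'; python3 - <<'E'
from m import *
st([.564,.245,.011],185.8)
E
python3 -m inch '[[0,0,0,0,0,0,4.6],[0,0,0,0,0,0,4.6],[0,0,0,0,0,0,4.6],[0,0,0,0,0,0,4.6]]' 40;  python3 -m inch '[[0,0,-4,0,0,0,4.6],[0,0,-4,0,0,0,4.6],[0,0,-4,0,0,0,4.6]]'; python3 - <<'E'
from m import *
st([.5466,-.1535,.12],185.8)
E
```

```text
clock: 10.05
tcp_pos: [0.5628, 0.2425, 0.0142]
orientation: [0.002, 0.743, -0.67, -0.001]
wrist_force: [-1.4, -0.3, -0.3]
finger_gap: 0.0698
t 10.05 tcp [0.5628 0.2425 0.0142] yawy -174.07 tilt 0.29 gap 0.0698 F [-1.4 -0.3 -0.3]
rows cm [-0.24 -0.15  0.32]
rz 0.13
clock: 10.45
tcp_pos: [0.5664, 0.2439, 0.0183]
orientation: [-0.001, 0.743, -0.669, 0.001]
wrist_force: [-0.9, -1.5, 8.7]
finger_gap: 0.0488
clock: 10.75
tcp_pos: [0.5647, 0.2437, 0.1376]
orientation: [-0.0, 0.743, -0.669, 0.0]
wrist_force: [2.0, -0.0, -2.2]
finger_gap: 0.0491
t 10.75 tcp [0.5647 0.2437 0.1376] yawy -174.03 tilt 0.01 gap 0.0491 F [ 2.  -0.  -2.2]
rows cm [39.31  5.94  1.76]
rz 0.17
```

```bash
python3 -m inch '[[4.4,0.66,0,0,0,0,4.6],[4.4,0.66,0,0,0,0,4.6],[4.4,0.66,0,0,0,0,4.6],[4.4,0.66,0,0,0,0,4.6],[4.4,0.66,0,0,0,0,4.6]]'; python3 -m inch '[[4.4,0.66,0,0,0,0,4.6],[4.4,0.66,1,0,0,0,4.6],[4.4,0.66,2,0,0,0,4.6],[4.1,0.66,3,0,0,0,4.6],[0,0,2,0,0,0,4.6]]'; python3 - <<'E'
from m import *
st([.5466,-.1535,.026],185.8)
E
```

```text
clock: 11.25
tcp_pos: [0.5549, 0.0199, 0.1367]
orientation: [-0.0, 0.743, -0.669, 0.001]
wrist_force: [0.9, -0.5, -2.4]
finger_gap: 0.049
clock: 11.75
tcp_pos: [0.5469, -0.1577, 0.056]
orientation: [0.0, 0.741, -0.672, 0.001]
wrist_force: [0.6, 1.3, -2.9]
finger_gap: 0.0487
t 11.75 tcp [ 0.5469 -0.1577  0.056 ] yawy -174.38 tilt 0.17 gap 0.0487 F [ 0.6  1.3 -2.9]
rows cm [-0.43 -0.01  3.  ]
rz -0.18
```

```bash
python3 -m inch '[[0,0,1.5,0,0,0,4.6],[0,0,1,0,0,0,4.6],[0,0,0,0,0,0,4.6]]'; python3 -c "
from m import *
st([.5466,-.1535,.026],185.8)
"; python3 -m inch '[[0,0,0.4,0,0,0,4.6],[0,0,0.2,0,0,0,4.6],[0,0,0,0,0,0,4.6]]'
```

```text
clock: 12.05
tcp_pos: [0.5459, -0.1519, 0.0306]
orientation: [0.0, 0.743, -0.669, -0.001]
wrist_force: [-0.3, 0.3, -1.6]
finger_gap: 0.0488
t 12.05 tcp [ 0.5459 -0.1519  0.0306] yawy -174.02 tilt 0.13 gap 0.0488 F [-0.3  0.3 -1.6]
rows cm [ 0.17 -0.06  0.46]
rz 0.18
clock: 12.35
tcp_pos: [0.5474, -0.1522, 0.0264]
orientation: [-0.0, 0.743, -0.669, 0.001]
wrist_force: [0.5, 0.3, -2.8]
finger_gap: 0.0489
```

```bash
python3 -m inch '[[0,0,0.2,0,0,0,4.6],[0,0,0,0,0,0,4.6]]';python3 -m inch '[[0,0,0.15,0,0,0,4.6],[0,0,0,0,0,0,4.6]]'
```

```text
clock: 12.55
tcp_pos: [0.5475, -0.1523, 0.0263]
orientation: [-0.0, 0.743, -0.669, 0.001]
wrist_force: [-5.0, 2.3, 12.9]
finger_gap: 0.0484
clock: 12.75
tcp_pos: [0.5475, -0.1523, 0.0263]
orientation: [-0.0, 0.743, -0.669, 0.001]
wrist_force: [-7.9, 3.7, 23.9]
finger_gap: 0.0485
```

```bash
python3 -m inch '[[0,0,-0.25,0,0,0,4.6],[0,0,0,0,0,0,7],[0,0,0,0,0,0,7],[0,0,0,0,0,0,7]]';python3 -m inch '[[0,0,-4,0,0,0,7],[0,0,-4,0,0,0,7],[0,0,-4,0,0,0,7],[-4.5,0.4,0,0,0,0,7],[-4.5,0.4,0,0,0,0,7]]'; python3 -m inch '[[-4.5,0.4,0,0,0,0,7],[-4.5,0.4,0,0,0,0,7],[-4.5,0.4,0,0,0,0,7]]'; python3 - <<'E'
from m import *
st([.447,.246,.015],185.8)
p=shot('top','top4');X=cloud(p)
for k in range(4):
  for i in silhouettes(p,f'jar{k}_center'):
    Q=X[i['mask']];t=Q[Q[:,2]>.05]; 
    if len(t): print(k,round(i['confidence'],2),((t.max(0)+t.min(0))/2).round(3),np.nanpercentile(t[:,2],95).round(3))
E
```

```text
clock: 13.15
tcp_pos: [0.5468, -0.1523, 0.0245]
orientation: [-0.0, 0.743, -0.669, -0.0]
wrist_force: [-1.1, 0.2, -0.3]
finger_gap: 0.0702
clock: 13.65
tcp_pos: [0.5308, -0.0641, 0.1461]
orientation: [-0.001, 0.742, -0.67, 0.002]
wrist_force: [-0.1, 0.6, 0.1]
finger_gap: 0.0699
clock: 13.95
tcp_pos: [0.5029, 0.0709, 0.1445]
orientation: [-0.0, 0.743, -0.67, -0.0]
wrist_force: [1.2, 0.7, -0.8]
finger_gap: 0.0699
t 13.95 tcp [0.5029 0.0709 0.1445] yawy -174.06 tilt 0.01 gap 0.0699 F [ 1.2  0.7 -0.8]
rows cm [-17.99   3.75  12.95]
rz 0.14
0 0.97 [0.449 0.383 0.057] 0.062
1 0.96 [0.582 0.38  0.058] 0.062
1 0.64 [0.476 0.192 0.337] 0.063
2 0.7 [0.693 0.356 0.058] 0.063
2 0.54 [ 0.549 -0.149  0.061] 0.07
3 0.58 [0.448 0.26  0.06 ] 0.063
```

View pics/top4.png

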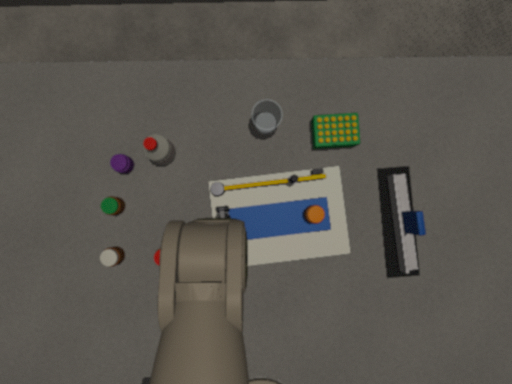

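```bash
python3 -m inch '[[-4.5,0.94,0,0,0,0,7],[-4.5,0.94,0,0,0,0,7],[-4.5,0.94,1,0,0,0,7],[-4.5,0.93,2,0,0,0,7],[0,0,2.5,0,0,0,7]]' 40; python3 -c "
from m import *
st([.447,.246,.015],185.8)
p=shot('scene','sc5')
for i in silhouettes(p,'jar3_center'):
    Q=cloud(p)[i['mask']];t=Q[Q[:,2]>.05]
    print(((t.max(0)+t.min(0))/2).round(3))
"
```

```text
clock: 14.7
tcp_pos: [0.4477, 0.2477, 0.09]
orientation: [-0.002, 0.744, -0.668, 0.0]
wrist_force: [0.5, -0.6, -0.9]
finger_gap: 0.0702
t 14.7 tcp [0.4477 0.2477 0.09  ] yawy -173.81 tilt 0.19 gap 0.0702 F [ 0.5 -0.6 -0.9]
rows cm [0.17 0.11 7.5 ]
rz 0.39
```

```bash
python3 -c "
import cv2;a=cv2.imread('pics/sc5.png')[90:260,220:420];cv2.imwrite('pics/c5.png',cv2.resize(a,None,fx=4,fy=3.5,interpolation=2))
"
```

```text
(no output)
```

View pics/c5.png

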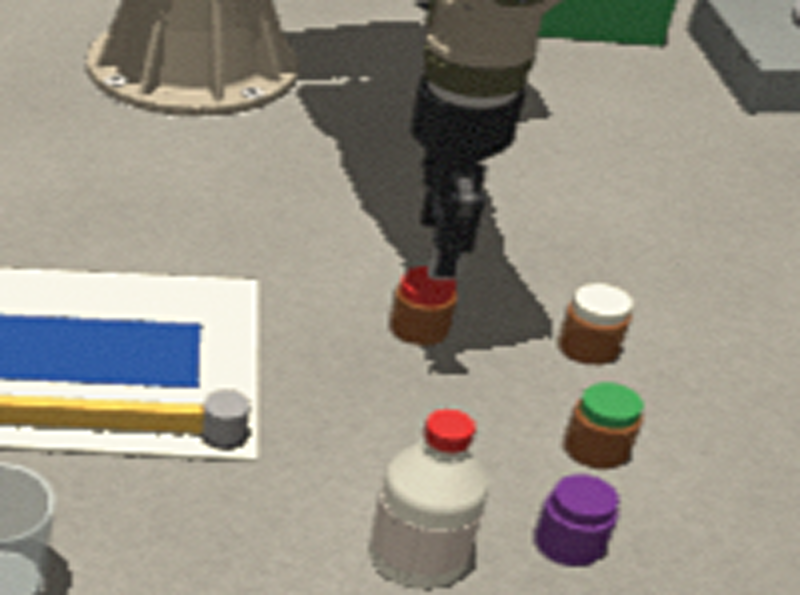

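The red jar hasn't moved (crop 425,305) and the gripper is right above it. Descending.

```bash
python3 -m inch '[[0.1,0.1,2.5,0,0,0,7],[0,0,2.5,0,0,0,7],[0,0,2.5,0,0,0,7],[0,0,0,0,0,0,7]]';python3 -m inch '[[0,0,0,0,0,0,4.6],[0,0,0,0,0,0,4.6],[0,0,0,0,0,0,4.6],[0,0,0,0,0,0,4.6]]' 40;  python3 -m inch '[[0,0,-4,0,0,0,4.6],[0,0,-4,0,0,0,4.6],[0,0,-4,0,0,0,4.6]]'; python3 - <<'E'
from m import *
st([.5400,-.0888,.03],185.8)
E
```

```text
clock: 15.2
tcp_pos: [0.4456, 0.2407, 0.0128]
orientation: [0.002, 0.742, -0.671, -0.001]
wrist_force: [0.2, -0.6, 0.3]
finger_gap: 0.07
clock: 15.6
tcp_pos: [0.4481, 0.2432, 0.0162]
orientation: [-0.001, 0.743, -0.669, 0.001]
wrist_force: [0.4, -1.7, 4.9]
finger_gap: 0.0489
clock: 15.9
tcp_pos: [0.446, 0.2433, 0.1361]
orientation: [0.0, 0.743, -0.669, -0.0]
wrist_force: [1.0, -0.3, -3.3]
finger_gap: 0.049
t 15.9 tcp [0.446  0.2433 0.1361] yawy -174.01 tilt 0.04 gap 0.049 F [ 1.  -0.3 -3.3]
rows cm [34.01 -5.89 10.6 ]
rz 0.19
```

```bash
python3 -m inch '[[4.25,-0.73,0,0,0,0,4.6],[4.25,-0.73,0,0,0,0,4.6],[4.25,-0.73,0,0,0,0,4.6],[4.25,-0.73,0,0,0,0,4.6],[4.25,-0.73,0,0,0,0,4.6]]'; python3 -m inch '[[4.25,-0.73,0,0,0,0,4.6],[4.25,-0.73,1,0,0,0,4.6],[4.25,-0.73,3,0,0,0,4.6],[0,0,3,0,0,0,4.6],[0,0,2,0,0,0,4.6]]'; python3 -m inch '[[0,0,1,0,0,0,4.6],[0,0,0,0,0,0,4.6],[0,0,0,0,0,0,4.6]]'; python3 - <<'E'
from m import *
st([.5400,-.0888,.0242],185.8)
E
```

```text
clock: 16.4
tcp_pos: [0.5051, 0.0344, 0.135]
orientation: [-0.0, 0.743, -0.669, 0.0]
wrist_force: [0.8, 0.7, -1.8]
finger_gap: 0.0488
clock: 16.9
tcp_pos: [0.5388, -0.088, 0.0443]
orientation: [0.0, 0.742, -0.67, -0.001]
wrist_force: [-0.5, 0.1, -0.6]
finger_gap: 0.049
clock: 17.2
tcp_pos: [0.54, -0.0865, 0.037]
orientation: [-0.0, 0.743, -0.669, 0.0]
wrist_force: [0.9, -0.6, -0.9]
finger_gap: 0.0489
t 17.2 tcp [ 0.54   -0.0865  0.037 ] yawy -173.99 tilt 0.06 gap 0.0489 F [ 0.9 -0.6 -0.9]
rows cm [0.23 0.03 1.28]
rz 0.21
```

```bash
python3 -m inch '[[0.2,0,0.8,0,0,0,4.6],[0,0,0.4,0,0,0,4.6],[0,0,0,0,0,0,4.6],[0,0,0,0,0,0,4.6]]';python3 -m inch '[[0,0,0.15,0,0,0,4.6],[0,0,0,0,0,0,4.6]]'
```

```text
clock: 17.6
tcp_pos: [0.5396, -0.0886, 0.0243]
orientation: [-0.0, 0.743, -0.669, -0.0]
wrist_force: [0.1, -0.8, -1.7]
finger_gap: 0.0487
clock: 17.8
tcp_pos: [0.5397, -0.0887, 0.0242]
orientation: [-0.0, 0.743, -0.669, 0.0]
wrist_force: [-3.4, 1.8, 9.7]
finger_gap: 0.0485
```

Contact. Release it and fetch the white jar at (.449,.383).

```bash
python3 -m inch '[[0,0,-0.1,0,0,0,7],[0,0,0,0,0,0,7],[0,0,0,0,0,0,7],[0,0,-2,0,0,0,7],[0,0,-4,0,0,0,7]]';python3 -m inch '[[0,0,-4,0,0,0,7],[-4.5,0.4,-2,0,0,0,7],[-4.5,0.4,0,0,0,0,7],[-4.5,0.4,0,0,0,0,7],[-4.5,0.4,0,0,0,0,7]]'; python3 -m inch '[[-4.5,0.4,0,0,0,0,7],[0,0,0,0,0,0,7]]'; python3 - <<'E'
from m import *
st([.449,.383,.015],185.8)
p=shot('top','top6');X=cloud(p)
for k in range(4):
  for i in silhouettes(p,f'jar{k}_center'):
    Q=X[i['mask']];t=Q[Q[:,2]>.05]; 
    if len(t): print(k,round(i['confidence'],2),((t.max(0)+t.min(0))/2).round(3),np.nanpercentile(t[:,2],95).round(3))
E
```

```text
clock: 18.3
tcp_pos: [0.5369, -0.0879, 0.0811]
orientation: [0.001, 0.743, -0.669, -0.003]
wrist_force: [-0.2, -0.5, 1.2]
finger_gap: 0.0699
clock: 18.8
tcp_pos: [0.5048, 0.09, 0.144]
orientation: [-0.0, 0.743, -0.67, 0.0]
wrist_force: [0.7, 0.3, -0.3]
finger_gap: 0.0699
clock: 19.0
tcp_pos: [0.4947, 0.1374, 0.1436]
orientation: [-0.0, 0.745, -0.667, -0.001]
wrist_force: [-0.2, -0.6, 0.7]
finger_gap: 0.0699
t 19.0 tcp [0.4947 0.1374 0.1436] yawy -173.64 tilt 0.1 gap 0.0699 F [-0.2 -0.6  0.7]
rows cm [-24.89   1.81  12.9 ]
rz 0.56
1 0.71 [0.582 0.381 0.058] 0.063
2 0.91 [0.692 0.356 0.057] 0.062
2 0.59 [0.724 0.25  0.102] 0.151
2 0.54 [ 0.549 -0.149  0.061] 0.07
3 0.62 [ 0.558 -0.061  0.061] 0.07
3 0.5 [0.582 0.381 0.058] 0.063
```

View pics/top6.png

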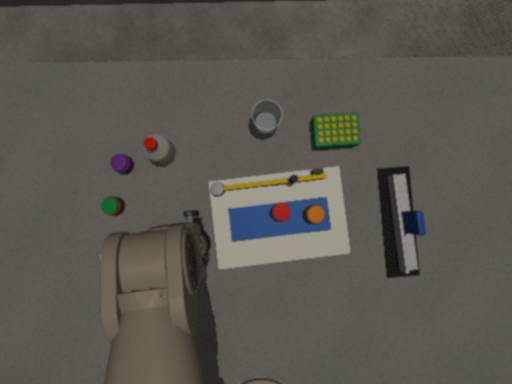

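The red jar was knocked to (281,212), about (.558,-.061). It is still inside the band, so I'll fit the others around it. White next.

```bash
python3 -m inch '[[-4.9,0.36,0,0,0,0,7],[-4.9,0.36,0,0,0,0,7],[-4.9,0.36,0,0,0,0,7],[-4.9,0.36,1,0,0,0,7],[-4.9,0.36,2,0,0,0,7]]' 40; python3 -m inch '[[-0.4,0,2.4,0,0,0,7],[0,0,0,0,0,0,7]]';  python3 -c "
from m import *
st([.449,.383,.015],185.8)
p=shot('scene','sc7')
X=cloud(p)
for k in range(4):
  for i in silhouettes(p,f'jar{k}_center'):
    Q=X[i['mask']];t=Q[Q[:,2]>.05]; 
    if len(t): print(k,round(i['confidence'],2),((t.max(0)+t.min(0))/2).round(3),np.nanpercentile(t[:,2],95).round(3))
"
```

```text
clock: 19.75
tcp_pos: [0.4555, 0.3731, 0.116]
orientation: [-0.002, 0.742, -0.67, 0.001]
wrist_force: [1.9, 0.8, 0.2]
finger_gap: 0.07
clock: 19.95
tcp_pos: [0.4514, 0.3747, 0.0873]
orientation: [0.003, 0.743, -0.669, -0.001]
wrist_force: [-1.3, -0.3, -0.0]
finger_gap: 0.07
t 19.95 tcp [0.4514 0.3747 0.0873] yawy -174.01 tilt 0.36 gap 0.07 F [-1.3 -0.3 -0. ]
rows cm [-0.87  0.11  7.23]
rz 0.19
0 0.84 [0.453 0.381 0.055] 0.06
1 0.89 [0.582 0.379 0.056] 0.06
1 0.64 [ 0.563 -0.061  0.06 ] 0.068
2 0.81 [ 0.583 -0.137  0.067] 0.068
2 0.74 [ 0.801 -0.028  0.073] 0.093
2 0.62 [0.69  0.356 0.056] 0.06
3 0.62 [ 0.559 -0.062  0.06 ] 0.068
```

View pics/sc7.png

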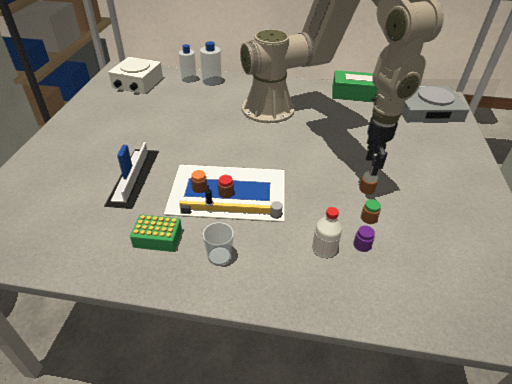

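Red (226,185) stands upright and the white jar is unmoved below the gripper. Grasping white.

```bash
python3 -m inch '[[-0.8,0.2,2.4,0,0,0,7],[0,0,2.4,0,0,0,7],[0,0,2.3,0,0,0,7],[0,0,0,0,0,0,7]]';python3 -m inch '[[0,0,0,0,0,0,4.6],[0,0,0,0,0,0,4.6],[0,0,0,0,0,0,4.6],[0,0,0,0,0,0,4.6]]' 40;  python3 -m inch '[[0,0,-4,0,0,0,4.6],[0,0,-4,0,0,0,4.6],[0,0,-4,0,0,0,4.6]]'; python3 - <<'E'
from m import *
c=np.array([.537,-.059]);a=np.radians(5.8);Rb=np.array([[np.cos(a),-np.sin(a)],[np.sin(a),np.cos(a)]])
print(c+Rb@[0,.052],c+Rb@[0,.112], Rb.T@(np.array([.558,-.061])-c),Rb.T@(np.array([.549,-.149])-c))
st(list(c+Rb@[0,.05])+[.03],185.8)
E
```

```text
clock: 20.6
tcp_pos: [0.4492, 0.3815, 0.0181]
orientation: [0.002, 0.742, -0.67, -0.001]
wrist_force: [-1.4, -0.5, -0.3]
finger_gap: 0.0701
clock: 21.0
tcp_pos: [0.4517, 0.3841, 0.0218]
orientation: [-0.002, 0.743, -0.669, 0.001]
wrist_force: [-0.4, -1.8, 6.9]
finger_gap: 0.0489
clock: 21.3
tcp_pos: [0.4499, 0.3834, 0.1412]
orientation: [0.0, 0.743, -0.669, -0.0]
wrist_force: [0.5, -0.1, -1.5]
finger_gap: 0.0485
[ 0.53174507 -0.0072662 ] [0.52568169 0.05242664] [ 0.02069038 -0.00411194] [ 0.0028435  -0.09075194]
t 21.3 tcp [0.4499 0.3834 0.1412] yawy -174.02 tilt 0.02 gap 0.0485 F [ 0.5 -0.1 -1.5]
rows cm [39.9  -4.07 11.13]
rz 0.18
```

```bash
python3 -m inch '[[4.4,-0.45,0,0,0,0,4.6],[4.4,-0.45,0,0,0,0,4.6],[4.4,-0.45,0,0,0,0,4.6],[4.4,-0.45,0,0,0,0,4.6],[4.4,-0.45,0,0,0,0,4.6]]'; python3 -m inch '[[4.4,-0.45,0,0,0,0,4.6],[4.4,-0.45,0,0,0,0,4.6],[4.4,-0.45,0,0,0,0,4.6],[4.4,-0.45,2,0,0,0,4.6],[0.3,0,2,0,0,0,4.6]]'; python3 -m inch '[[0,0,3,0,0,0,4.6],[0,0,2,0,0,0,4.6],[0,0,0,0,0,0,4.6],[0,0,0,0,0,0,4.6]]'; python3 - <<'E'
from m import *
st([.5319,-.0092,.0298],185.8)
E
```

```text
clock: 21.8
tcp_pos: [0.4957, 0.1656, 0.1403]
orientation: [-0.0, 0.743, -0.669, 0.0]
wrist_force: [0.5, -0.1, -0.8]
finger_gap: 0.0486
clock: 22.3
tcp_pos: [0.5346, -0.0141, 0.1006]
orientation: [-0.001, 0.741, -0.671, 0.003]
wrist_force: [0.2, 0.5, -1.3]
finger_gap: 0.0488
clock: 22.7
tcp_pos: [0.532, -0.009, 0.0502]
orientation: [0.0, 0.743, -0.669, -0.0]
wrist_force: [-0.5, 0.2, -1.3]
finger_gap: 0.0486
t 22.7 tcp [ 0.532  -0.009   0.0502] yawy -174.02 tilt 0.02 gap 0.0486 F [-0.5  0.2 -1.3]
rows cm [0.02 0.01 2.04]
rz 0.18
```

```bash
python3 -m inch '[[0,0,1,0,0,0,4.6],[0,0,0.7,0,0,0,4.6],[0,0,0.3,0,0,0,4.6],[0,0,0,0,0,0,4.6]]';python3 -m inch '[[0,0,0.15,0,0,0,4.6],[0,0,0,0,0,0,4.6]]'
```

```text
clock: 23.1
tcp_pos: [0.5321, -0.0089, 0.0299]
orientation: [-0.0, 0.743, -0.669, 0.0]
wrist_force: [0.1, 1.3, -1.8]
finger_gap: 0.0488
clock: 23.3
tcp_pos: [0.5322, -0.009, 0.0297]
orientation: [-0.0, 0.743, -0.669, 0.0]
wrist_force: [-3.7, 1.3, 9.1]
finger_gap: 0.0493
```

```bash
python3 -m inch '[[0,0,-0.1,0,0,0,7],[0,0,0,0,0,0,7],[0,0,0,0,0,0,7],[0,0,-2,0,0,0,7],[0,0,-4,0,0,0,7]]';python3 -m inch '[[0,0,-4,0,0,0,7],[-4.25,-1,-2,0,0,0,7],[-4.25,-1,0,0,0,0,7],[-4.25,-1,0,0,0,0,7],[-4.25,-1,0,0,0,0,7]]'; python3 -m inch '[[-4.25,-1,0,0,0,0,7],[-4.25,-1,0,0,0,0,7],[-4.25,-1,0,0,0,0,7],[-4.25,-1,1,0,0,0,7],[-4.25,-1,2,0,0,0,7]]';python3 -m inch '[[0,0,1,0,0,0,7],[0,0,1,0,0,0,7],[0,0,0,0,0,0,7]]'; python3 - <<'E'
from m import *
p=shot('top','top8');X=cloud(p)
for k in range(4):
  for i in silhouettes(p,f'jar{k}_center'):
    Q=X[i['mask']];t=Q[Q[:,2]>.05]; 
    if len(t): print(k,round(i['confidence'],2),((t.max(0)+t.min(0))/2).round(3),np.nanpercentile(t[:,2],95).round(3))
p=shot('scene','sc8')
X=cloud(p)
for i in silhouettes(p,f'jar1_center'):
    Q=X[i['mask']];t=Q[Q[:,2]>.05]; 
    if len(t): print(k,round(i['confidence'],2),((t.max(0)+t.min(0))/2).round(3),np.nanpercentile(t[:,2],95).round(3))
st([.582,.381,.017],185.8)
E
```

```text
clock: 23.8
tcp_pos: [0.5292, -0.0087, 0.0868]
orientation: [0.002, 0.743, -0.669, -0.003]
wrist_force: [0.9, 0.2, 0.2]
finger_gap: 0.0702
clock: 24.3
tcp_pos: [0.5544, 0.1657, 0.1496]
orientation: [-0.0, 0.743, -0.67, 0.0]
wrist_force: [0.0, 0.4, -0.7]
finger_gap: 0.0697
clock: 24.8
tcp_pos: [0.583, 0.3832, 0.1207]
orientation: [-0.002, 0.743, -0.669, 0.001]
wrist_force: [1.0, -0.4, -1.0]
finger_gap: 0.0703
clock: 25.1
tcp_pos: [0.5805, 0.3792, 0.0971]
orientation: [0.002, 0.743, -0.67, -0.001]
wrist_force: [0.3, -0.0, -0.3]
finger_gap: 0.0702
0 0.71 [ 0.533 -0.009  0.061] 0.07
1 0.95 [0.582 0.38  0.058] 0.063
2 0.94 [0.692 0.357 0.058] 0.063
2 0.66 [ 0.549 -0.15   0.061] 0.07
2 0.49 [ 0.533 -0.009  0.061] 0.07
3 0.75 [ 0.558 -0.061  0.061] 0.07
3 0.8 [0.591 0.38  0.08 ] 0.06
t 25.45 tcp [0.5825 0.3802 0.1006] yawy -174.09 tilt 0.1 gap 0.0699 F [-0.7  0.4  0.8]
rows cm [-0.08  0.05  8.36]
rz 0.11
```

View pics/top8.png

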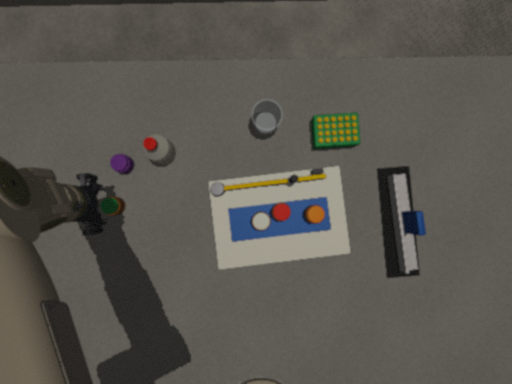

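View pics/sc8.png

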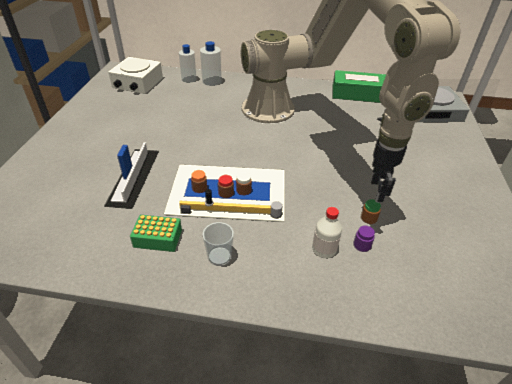

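White (261,221), red (281,212) and orange (315,214) stand in the band, and the gripper is over green. Grasping green.

```bash
python3 -m inch '[[-0.1,0,2.8,0,0,0,7],[0,0,2.8,0,0,0,7],[0,0,2.7,0,0,0,7],[0,0,0,0,0,0,7]]';python3 -m inch '[[0,0,0,0,0,0,4.6],[0,0,0,0,0,0,4.6],[0,0,0,0,0,0,4.6],[0,0,0,0,0,0,4.6]]' 40;  python3 -m inch '[[0,0,-4,0,0,0,4.6],[0,0,-4,0,0,0,4.6],[0,0,-4,0,0,0,4.6],[0,0,0,0,0,0,4.6]]'; python3 - <<'E'
from m import *
c=np.array([.537,-.059]);a=np.radians(5.8);Rb=np.array([[np.cos(a),-np.sin(a)],[np.sin(a),np.cos(a)]])
print(c+Rb@[0,.106])
st(list(c+Rb@[0,.106])+[.03],185.8)
E
```

```text
clock: 25.85
tcp_pos: [0.5789, 0.3799, 0.0125]
orientation: [0.003, 0.743, -0.669, -0.001]
wrist_force: [-0.5, -0.2, -0.1]
finger_gap: 0.0698
clock: 26.25
tcp_pos: [0.5828, 0.3823, 0.0182]
orientation: [-0.001, 0.743, -0.669, 0.001]
wrist_force: [0.1, 0.2, 2.6]
finger_gap: 0.0489
clock: 26.65
tcp_pos: [0.5853, 0.3836, 0.1446]
orientation: [-0.006, 0.743, -0.669, 0.002]
wrist_force: [0.8, 0.4, -1.1]
finger_gap: 0.0488
[0.52628803 0.04645736]
t 26.65 tcp [0.5853 0.3836 0.1446] yawy -174.02 tilt 0.73 gap 0.0488 F [ 0.8  0.4 -1.1]
rows cm [32.97  9.52 11.19]
rz 0.18
```

```bash
python3 -m inch '[[4.1,1.17,0,0,0,0,4.6],[4.1,1.17,0,0,0,0,4.6],[4.1,1.17,0,0,0,0,4.6],[4.1,1.17,0,0,0,0,4.6],[4.1,1.17,0,0,0,0,4.6]]'; python3 -m inch '[[4.1,1.17,0,0,0,0,4.6],[4.1,1.17,0,0,0,0,4.6],[4.1,1.17,1,0,0,0,4.6],[0,0,3,0,0,0,4.6],[0,0,3,0,0,0,4.6]]'; python3 -m inch '[[0,0,2,0,0,0,4.6],[0,0,0,0,0,0,4.6],[0,0,0,0,0,0,4.6]]'; python3 - <<'E'
from m import *
st([.5263,.0465,.0262],185.8)
E
```

```text
clock: 27.15
tcp_pos: [0.5441, 0.1702, 0.1362]
orientation: [-0.0, 0.743, -0.669, 0.0]
wrist_force: [0.8, -1.1, 0.2]
finger_gap: 0.0492
clock: 27.65
tcp_pos: [0.5234, 0.044, 0.0665]
orientation: [-0.001, 0.742, -0.671, 0.001]
wrist_force: [0.6, 0.7, -1.3]
finger_gap: 0.0487
clock: 27.95
tcp_pos: [0.5225, 0.0458, 0.0465]
orientation: [0.0, 0.743, -0.669, -0.0]
wrist_force: [-0.6, -0.1, -1.1]
finger_gap: 0.0487
t 27.95 tcp [0.5225 0.0458 0.0465] yawy -174.02 tilt 0.03 gap 0.0487 F [-0.6 -0.1 -1.1]
rows cm [-0.03 -0.38  2.03]
rz 0.18
```

```bash
python3 -m inch '[[0,-0.4,1,0,0,0,4.6],[0,0,0.7,0,0,0,4.6],[0,0,0.3,0,0,0,4.6],[0,0,0,0,0,0,4.6]]';python3 -m inch '[[0,0,0.15,0,0,0,4.6],[0,0,0,0,0,0,4.6]]'
```

```text
clock: 28.35
tcp_pos: [0.5267, 0.0463, 0.0263]
orientation: [-0.0, 0.743, -0.669, 0.0]
wrist_force: [-0.3, 0.1, -1.0]
finger_gap: 0.049
clock: 28.55
tcp_pos: [0.5269, 0.0463, 0.0261]
orientation: [-0.0, 0.743, -0.669, 0.0]
wrist_force: [-3.2, 0.3, 8.2]
finger_gap: 0.0487
```

```bash
python3 -m inch '[[0,0,-0.1,0,0,0,7],[0,0,0,0,0,0,7],[0,0,0,0,0,0,7],[0,0,-2,0,0,0,7],[0,0,-4,0,0,0,7]]';python3 -m inch '[[0,0,-4,0,0,0,7],[0,0,-4,0,0,0,7],[4,0.4,-3,0,0,0,7],[4.5,0.4,0,0,0,0,7],[4.5,0.4,0,0,0,0,7]]'; python3 -m inch '[[4.5,0.4,0,0,0,0,7],[4.5,0.4,0,0,0,0,7],[4.5,0.4,0,0,0,0,7],[4.5,0.4,0,0,0,0,7],[4.5,0.4,0,0,0,0,7]]'; python3 -m inch '[[0,0,0,0,0,8.5,7],[0,0,0,0,0,8.5,7],[0,0,0,0,0,8.5,7],[0,0,0,0,0,8.5,7],[0,0,0,0,0,8.5,7]]';python3 -m inch '[[0,0,0,0,0,8.5,7],[0,0,0,0,0,8.5,7],[0,0,0,0,0,8.5,7],[0,0,0,0,0,8.5,7],[0,0,0,0,0,8.5,7]]'; python3 - <<'E'
from m import *
st()
p=shot('top','top9');X=cloud(p)
def band(q):
    c=np.array([.537,-.059]);a=np.radians(5.8);Rb=np.array([[np.cos(a),-np.sin(a)],[np.sin(a),np.cos(a)]]);return (Rb.T@(q[:2]-c)).round(4)
for k in range(4):
  for i in silhouettes(p,f'jar{k}_center'):
    Q=X[i['mask']];t=Q[Q[:,2]>.05]; 
    if len(t): q=(t.max(0)+t.min(0))/2;print(k,round(i['confidence'],2),q.round(3),np.nanpercentile(t[:,2],95).round(3),band(q))
h=cv2.cvtColor(p['pixels'],cv2.COLOR_RGB2HSV)
blue=(h[...,0]>105)&(h[...,0]<125)&(h[...,1]>130)
t=X[blue&(X[...,2]>.1)&(X[...,1]<-.25)]
if len(t)>10: print('grip top',cv2.minAreaRect((t[:,:2]*1000).astype(np.float32)),len(t))
E
```

```text
clock: 29.05
tcp_pos: [0.5238, 0.0463, 0.0834]
orientation: [0.002, 0.743, -0.669, -0.003]
wrist_force: [0.3, -0.1, 0.0]
finger_gap: 0.0698
clock: 29.55
tcp_pos: [0.5292, -0.0855, 0.1973]
orientation: [-0.001, 0.744, -0.669, 0.002]
wrist_force: [0.8, -0.5, -0.1]
finger_gap: 0.0696
clock: 30.05
tcp_pos: [0.5315, -0.312, 0.1955]
orientation: [-0.0, 0.743, -0.669, -0.0]
wrist_force: [0.0, 0.1, 0.6]
finger_gap: 0.0701
clock: 30.55
tcp_pos: [0.5317, -0.3102, 0.1952]
orientation: [-0.0, -0.447, 0.895, 0.0]
wrist_force: [0.1, -0.2, -0.4]
finger_gap: 0.0699
clock: 31.05
tcp_pos: [0.5317, -0.3101, 0.1953]
orientation: [-0.0, -0.093, 0.996, 0.0]
wrist_force: [0.3, -0.3, -0.5]
finger_gap: 0.07
t 31.05 tcp [ 0.5317 -0.3101  0.1953] yawy 100.62 tilt 0.03 gap 0.07 F [ 0.3 -0.3 -0.5]
0 0.57 [ 0.534 -0.009  0.068] 0.07 [0.0019 0.0504]
0 0.41 [0.529 0.048 0.061] 0.07 [0.0031 0.1072]
1 0.63 [0.529 0.048 0.061] 0.07 [0.0031 0.1072]
2 0.92 [0.692 0.356 0.057] 0.063 [0.1965 0.3974]
2 0.7 [ 0.549 -0.149  0.061] 0.069 [ 0.0026 -0.0911]
3 0.63 [ 0.557 -0.061  0.061] 0.07 [ 0.0197 -0.0042]
3 0.62 [ 0.533 -0.008  0.061] 0.07 [0.0016 0.0513]
```

View pics/top9.png

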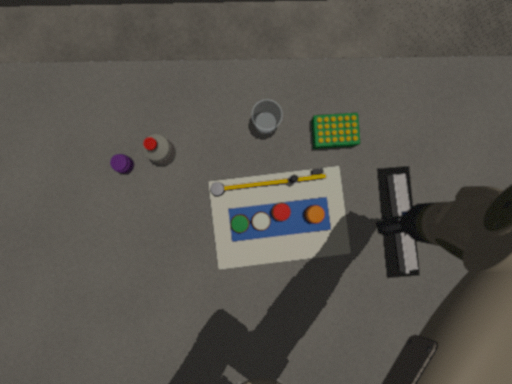

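All four jars stand in the band. Next I'll measure the ruler's grip precisely.

```bash
python3 - <<'E'
from m import *
p=shot('scene','sc9');X=cloud(p)
h=cv2.cvtColor(p['pixels'],cv2.COLOR_RGB2HSV)
b=(h[...,0]>100)&(h[...,0]<128)&(h[...,1]>110)&(X[...,1]<-.3)&(X[...,1]>-.5)&(X[...,0]>.3)&(X[...,2]>.05)
t=X[b];print(len(t),t.min(0),t.max(0))
tt=t[t[:,2]>.100];print('top',len(tt),np.percentile(tt,[5,50,95],axis=0).round(4))
# blade: white
wh=(h[...,1]<60)&(h[...,2]>120)&(X[...,1]<-.3)&(X[...,1]>-.45)&(X[...,2]>.02)&(X[...,0]>.3)&(X[...,0]<.75)
t=X[wh];print('blade',len(t),np.percentile(t,[2,50,98],axis=0).round(4))
print(np.degrees(np.arctan(np.polyfit(t[:,0],t[:,1],1))[0]))
for i in tip_of(p,'ruler_grip'): print(i, w(p,*i['location'],z=.088))
q=shot('top')
for c,r in[(416.7,211),(422.7,211),(425.3,234.7),(418.3,234.7)]: print(w(q,c,r,z=.108).round(4))
print(st())
E
python3 -c "
import cv2;a=cv2.imread('pics/sc9.png')[100:240,80:240];cv2.imwrite('pics/c9.png',cv2.resize(a,None,fx=4,fy=4,interpolation=2))
"
```

```text
204 [ 0.49465999 -0.40762077  0.0500853 ] [ 0.55488672 -0.31583779  0.27377037]
top 66 [[ 0.4998 -0.4071  0.1019]
 [ 0.5294 -0.3975  0.1054]
 [ 0.5512 -0.391   0.1083]]
blade 278 [[ 0.3946 -0.4061  0.0348]
 [ 0.5628 -0.3664  0.0468]
 [ 0.6478 -0.3073  0.566 ]]
11.364930036912376
{'location': [123.0, 153.3], 'confidence': 0.9} [ 0.51878159 -0.4024936   0.088     ]
[ 0.5522 -0.3911  0.108 ]
[ 0.5519 -0.4059  0.108 ]
[ 0.4937 -0.4102  0.108 ]
[ 0.4941 -0.393   0.108 ]
t 31.45 tcp [ 0.5318 -0.3101  0.1956] yawy 101.06 tilt 0.01 gap 0.0701 F [0.2 0.3 0.7]
None
```

View pics/c9.png

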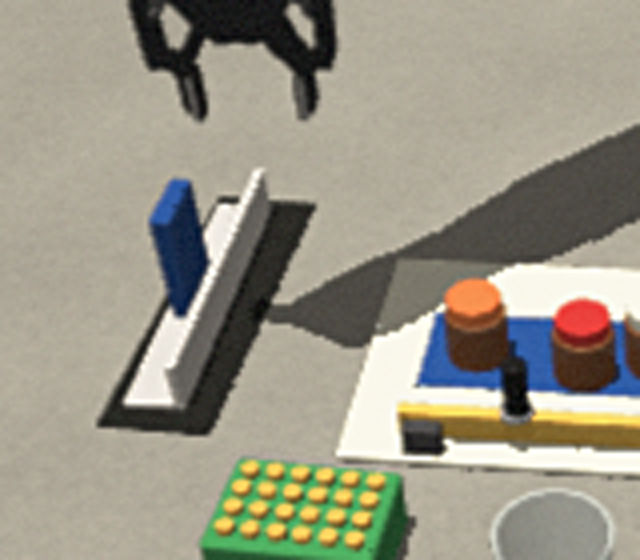

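The ruler's blade faces the tray. Its grip is at about (.523,-.400) with yaw 3.2°, so I'll move over it.

```bash
python3 -m inch '[[0,0,0,0,0,7.8,5],[0,-3,0,0,0,0,5],[0,-3,0,0,0,0,5],[0,-3,0,0,0,0,5],[0,0,0,0,0,0,5]]';  python3 - <<'E'
from m import *
st([.523,-.400,.071],93.2)
E
```

```text
clock: 31.95
tcp_pos: [0.5365, -0.4037, 0.1949]
orientation: [0.0, -0.027, 1.0, -0.001]
wrist_force: [0.7, -0.7, -0.1]
finger_gap: 0.0497
t 31.95 tcp [ 0.5365 -0.4037  0.1949] yawy 93.04 tilt 0.08 gap 0.0497 F [ 0.7 -0.7 -0.1]
rows cm [ 1.33  0.45 12.39]
rz -0.16
```

```bash
python3 -m inch '[[1.3,0.2,0,0,0,0,5],[0,0,3.5,0,0,0,5],[0,0,3.5,0,0,0,5],[0,0,0,0,0,0,5],[0,0,0,0,0,0,5]]';  python3 - <<'E'
from m import *
st([.523,-.400,.071],93.2)
p=shot('scene','sc10')
a=p['pixels'][80:220,60:220,::-1];cv2.imwrite('pics/c10.png',cv2.resize(a,None,fx=4,fy=4,interpolation=2))
E
```

```text
clock: 32.45
tcp_pos: [0.5233, -0.3978, 0.1257]
orientation: [-0.001, -0.028, 1.0, 0.001]
wrist_force: [0.8, 0.2, 0.1]
finger_gap: 0.0498
t 32.45 tcp [ 0.5233 -0.3978  0.1257] yawy 93.22 tilt 0.12 gap 0.0498 F [0.8 0.2 0.1]
rows cm [ 0.04 -0.23  5.47]
rz 0.02
```

View pics/c10.png

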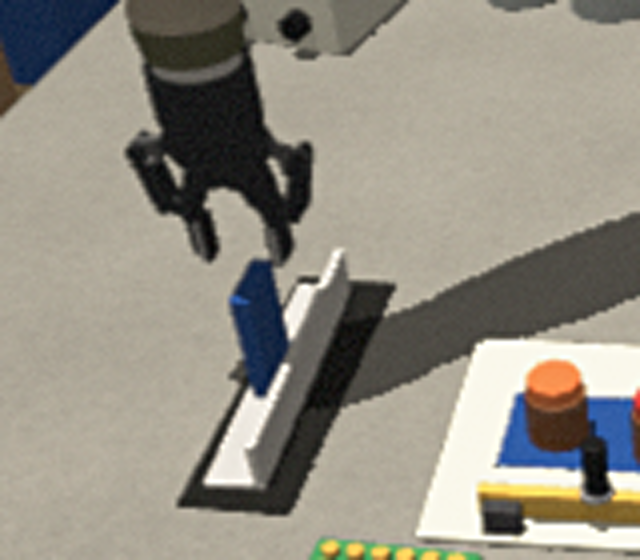

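The fingers straddle the blue block. Descending and gripping.

```bash
python3 -m inch '[[0,-0.2,2,0,0,0,5],[0,0,2,0,0,0,5],[0,0,1.5,0,0,0,5],[0,0,0,0,0,0,5]]';python3 -m inch '[[0,0,0,0,0,0,1],[0,0,0,0,0,0,1],[0,0,0,0,0,0,1],[0,0,0,0,0,0,1],[0,0,0,0,0,0,1]]' 80;  python3 - <<'E'
from m import *
st([.523,-.400,.071],93.2)
E
```

```text
clock: 32.9
tcp_pos: [0.5239, -0.4005, 0.0708]
orientation: [-0.0, -0.028, 1.0, 0.0]
wrist_force: [0.1, 0.1, 0.3]
finger_gap: 0.05
clock: 33.4
tcp_pos: [0.5249, -0.4015, 0.073]
orientation: [0.001, -0.028, 1.0, -0.001]
wrist_force: [-0.0, 1.0, 5.9]
finger_gap: 0.0172
t 33.4 tcp [ 0.5249 -0.4015  0.073 ] yawy 93.19 tilt 0.21 gap 0.0172 F [-0.   1.   5.9]
rows cm [0.19 0.16 0.2 ]
rz -0.01
```

```bash
python3 -m inch '[[0,0,-2,0,0,0,1],[0,0,-3,0,0,0,1],[0,0,-4,0,0,0,1],[0,0,-3,0,0,0,1]]'; python3 -m inch '[[0.5,2.5,0,0,0,0,1],[0.8,4.2,0,0,0,0,1],[0.8,4.2,0,0,0,0,1],[0.8,4.2,0,0,0,0,1],[0.8,4.2,0,0,0,0,1]]';  python3 -m inch '[[0.8,4.2,0,0,0,0,1],[0.8,4.2,0,0,0,0,1],[0.8,4.2,0,0,0,0,1],[0.3,2.5,0,0,0,0,1],[0,0,0,0,0,0,1]]'; python3 - <<'E'
from m import *
st([.442,-.0636,.193],5.8)
p=shot('scene','sc11')
E
```

```text
clock: 33.8
tcp_pos: [0.5239, -0.4009, 0.1931]
orientation: [0.0, -0.028, 1.0, -0.0]
wrist_force: [1.2, -1.0, -1.5]
finger_gap: 0.0171
clock: 34.3
tcp_pos: [0.4754, -0.2085, 0.1908]
orientation: [0.0, -0.027, 1.0, 0.0]
wrist_force: [1.1, 1.4, -1.9]
finger_gap: 0.0171
clock: 34.8
tcp_pos: [0.4394, -0.0579, 0.1911]
orientation: [-0.0, -0.03, 1.0, 0.0]
wrist_force: [1.1, -0.4, -2.6]
finger_gap: 0.017
t 34.8 tcp [ 0.4394 -0.0579  0.1911] yawy 93.41 tilt 0.06 gap 0.017 F [ 1.1 -0.4 -2.6]
rows cm [-0.23 -0.59 -0.19]
rz 87.61
```

View pics/sc11.png

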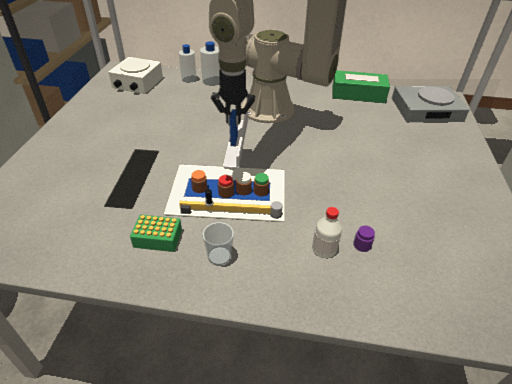

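The ruler is held upright and clear of the jars. Next I rotate it by 87.6°.

```bash
python3 -m inch '[[0,0,0,0,0,4,1],[0,0,0,0,0,8,1],[0,0,0,0,0,8,1],[0,0,0,0,0,8,1],[0,0,0,0,0,8,1]]'; python3 -m inch '[[0,0,0,0,0,8,1],[0,0,0,0,0,8,1],[0,0,0,0,0,8,1],[0,0,0,0,0,8,1],[0,0,0,0,0,8,1]]'; python3 -m inch '[[0,0,0,0,0,7,1],[0,0,0,0,0,4.6,1],[0,0,0,0,0,0,1]]'; python3 - <<'E'
from m import *
st([.442,-.0636,.083],5.8)
p=shot('scene','sc12')
p=shot('top','top12')
E
```

```text
clock: 35.35
tcp_pos: [0.4414, -0.0621, 0.1908]
orientation: [0.0, 0.286, 0.958, -0.0]
wrist_force: [-0.3, -1.0, -2.5]
finger_gap: 0.0168
clock: 35.85
tcp_pos: [0.4413, -0.0621, 0.1908]
orientation: [0.0, 0.597, 0.803, -0.0]
wrist_force: [0.3, 0.2, -3.0]
finger_gap: 0.0175
clock: 36.15
tcp_pos: [0.4413, -0.062, 0.1908]
orientation: [0.0, 0.673, 0.74, -0.0]
wrist_force: [0.1, -0.4, -2.3]
finger_gap: 0.017
t 36.15 tcp [ 0.4413 -0.062   0.1908] yawy 5.48 tilt 0.03 gap 0.017 F [ 0.1 -0.4 -2.3]
rows cm [-0.17  0.05 10.78]
rz -0.32
```

View pics/sc12.png

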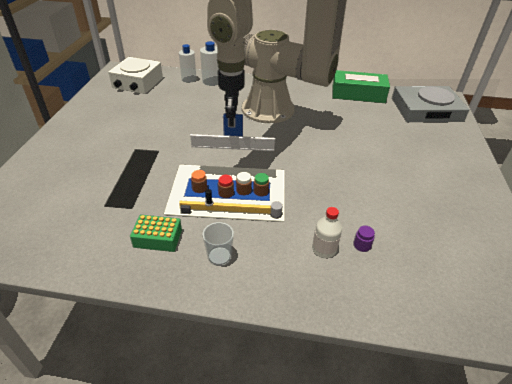

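View pics/top12.png

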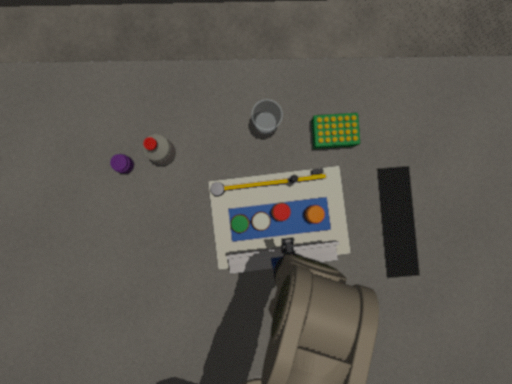

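```bash
python3 - <<'E'
from m import *
p=shot('top');X=cloud(p)
h=cv2.cvtColor(p['pixels'],cv2.COLOR_RGB2HSV)
m=(X[...,2]>.145)&(X[...,2]<.18)&(X[...,0]<.52)&(h[...,1]<60)
t=X[m];print(len(t),t.min(0).round(3),t.max(0).round(3))
k=np.abs(t[:,0]-np.median(t[:,0]))<.03
f=np.polyfit(t[k,1],t[k,0],1);print('angle',np.degrees(np.arctan(-f[0])), 'center x',np.polyval(f,-.062), 'y mid',(t[k,1].min()+t[k,1].max())/2)
m=(X[...,2]>.11)&(X[...,2]<.135)&(X[...,0]<.5)&(h[...,1]<60)
t=X[m];print('flange',len(t),t.min(0).round(3),t.max(0).round(3))
E
```

```text
437 [ 0.436 -0.183  0.145] [0.487 0.073 0.17 ]
angle 6.002817041676699 center x 0.471373100200025 y mid -0.055023304215726314
flange 1191 [ 0.412 -0.188  0.118] [0.487 0.073 0.135]
```

```bash
python3 -m inch '[[0,0,3.5,0,0,0,1],[0,0,3.5,0,0,0,1],[0,0,2.8,0,0,0,1],[0,0,1,0,0,0,1],[0,0,0,0,0,0,1]]'; python3 - <<'E'
from m import *
st([.442,-.0636,.083],5.8)
p=shot('scene','sc13')
a=p['pixels'][100:240,140:310,::-1];cv2.imwrite('pics/c13.png',cv2.resize(a,None,fx=4,fy=4,interpolation=2))
E
```

```text
clock: 36.8
tcp_pos: [0.4398, -0.0605, 0.0817]
orientation: [-0.001, 0.672, 0.741, -0.001]
wrist_force: [-0.7, 0.6, -2.2]
finger_gap: 0.0168
t 36.8 tcp [ 0.4398 -0.0605  0.0817] yawy 5.6 tilt 0.18 gap 0.0168 F [-0.7  0.6 -2.2]
rows cm [-0.33  0.19 -0.13]
rz -0.2
```

View pics/c13.png

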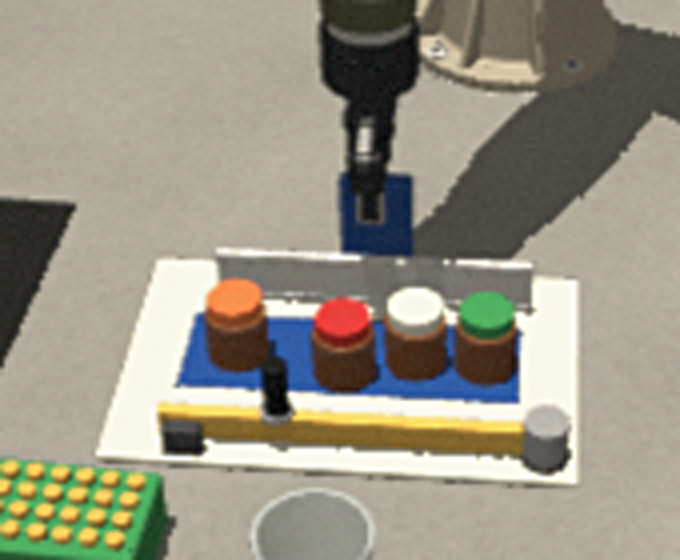

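```bash
python3 -m inch '[[0,1,0,0,0,0,1],[0,1,0,0,0,0,1],[0,1,0,0,0,0,1],[0,1,0,0,0,0,1],[0,0.5,0,0,0,0,1]]'; python3 -m inch '[[0,0.6,0,0,0,0,1],[0,0.6,0,0,0,0,1],[0,0.6,0,0,0,0,1],[0,0.6,0,0,0,0,1],[0,0.6,0,0,0,0,1]]'; python3 -m inch '[[0,0.5,0,0,0,0,1],[0,0.5,0,0,0,0,1],[0,0.5,0,0,0,0,1],[0,0,0,0,0,0,1]]'; python3 - <<'E'
from m import *
st([.550,-.049,.083],5.8)
p=shot('scene','sc14')
a=p['pixels'][100:240,140:310,::-1];cv2.imwrite('pics/c14.png',cv2.resize(a,None,fx=4,fy=4,interpolation=2))
E
```

```text
clock: 37.35
tcp_pos: [0.4856, -0.0564, 0.0827]
orientation: [-0.001, 0.672, 0.741, -0.001]
wrist_force: [-6.7, -1.3, 0.8]
finger_gap: 0.0169
clock: 37.85
tcp_pos: [0.5127, -0.0532, 0.0821]
orientation: [-0.002, 0.672, 0.741, -0.002]
wrist_force: [-8.2, -1.3, 2.8]
finger_gap: 0.0171
clock: 38.25
tcp_pos: [0.5289, -0.0517, 0.082]
orientation: [-0.002, 0.672, 0.741, -0.001]
wrist_force: [-4.5, -1.0, -0.8]
finger_gap: 0.0172
t 38.25 tcp [ 0.5289 -0.0517  0.082 ] yawy 5.57 tilt 0.23 gap 0.0172 F [-4.5 -1.  -0.8]
rows cm [ 0.07  2.12 -0.11]
rz -0.23
```

View pics/c14.png

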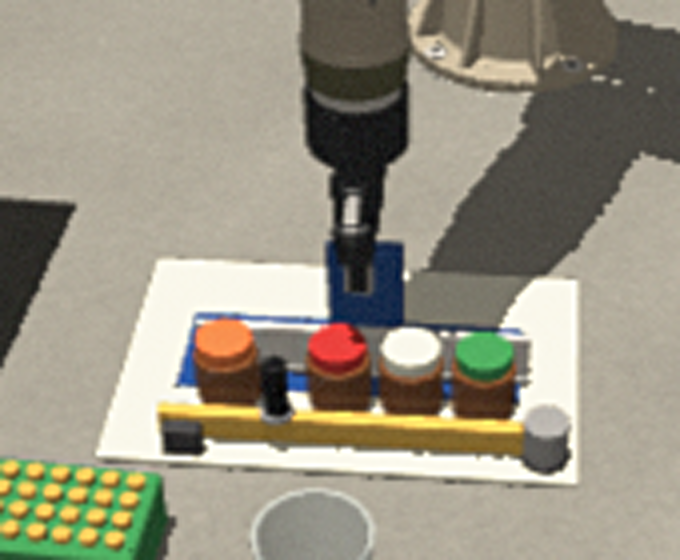

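```bash
python3 -m inch '[[0,0.4,0,0,0,0,1],[0,0.4,0,0,0,0,1],[0,0.4,0,0,0,0,1],[0,0.3,0,0,0,0,1],[0,0.0,0,0,0,0,1]]'; python3 -m inch '[[0,0.2,0,0,0,0,1],[0,0,0,0,0,0,1]]';python3 -m inch '[[0,0.2,0,0,0,0,1],[0,0,0,0,0,0,1]]'; python3 - <<'E'
from m import *
st([.550,-.049,.083],5.8)
E
```

```text
clock: 38.8
tcp_pos: [0.5456, -0.0504, 0.0823]
orientation: [-0.0, 0.672, 0.741, 0.0]
wrist_force: [-1.7, 0.5, -4.3]
finger_gap: 0.0173
clock: 39.0
tcp_pos: [0.5471, -0.0502, 0.0824]
orientation: [-0.0, 0.672, 0.741, -0.0]
wrist_force: [-3.7, -0.3, -4.7]
finger_gap: 0.0169
clock: 39.2
tcp_pos: [0.5474, -0.0502, 0.0825]
orientation: [-0.001, 0.672, 0.741, -0.001]
wrist_force: [-8.1, -1.6, 1.2]
finger_gap: 0.0166
t 39.2 tcp [ 0.5474 -0.0502  0.0825] yawy 5.55 tilt 0.21 gap 0.0166 F [-8.1 -1.6  1.2]
rows cm [ 0.09  0.27 -0.05]
rz -0.25
```

```bash
python3 -m inch '[[0,0.2,0,0,0,0,1],[0,0,0,0,0,0,1]]';python3 -m inch '[[0,0.2,0,0,0,0,1],[0,0,0,0,0,0,1],[0,0,0,0,0,0,1]]'; python3 - <<'E'
from m import *
st([.550,-.049,.083],5.8)
p=shot('scene','sc15')
a=p['pixels'][100:240,140:310,::-1];cv2.imwrite('pics/c15.png',cv2.resize(a,None,fx=4,fy=4,interpolation=2))
p=shot('top','top15');X=cloud(p)
a=p['pixels'][150:280,190:360,::-1];cv2.imwrite('pics/d15.png',cv2.resize(a,None,fx=4,fy=4,interpolation=2))
def band(q):
    c=np.array([.537,-.059]);a=np.radians(5.8);Rb=np.array([[np.cos(a),-np.sin(a)],[np.sin(a),np.cos(a)]]);return (Rb.T@(q[:2]-c)).round(4)
for k in range(4):
  for i in silhouettes(p,f'jar{k}_center'):
    Q=X[i['mask']];t=Q[(Q[:,2]>.05)&(Q[:,2]<.075)]; 
    if len(t): q=(t.max(0)+t.min(0))/2;print(k,round(i['confidence'],2),q.round(3),np.nanpercentile(t[:,2],95).round(3),band(q))
E
```

```text
clock: 39.4
tcp_pos: [0.5476, -0.0501, 0.0825]
orientation: [-0.002, 0.672, 0.74, -0.003]
wrist_force: [-13.4, -1.7, 5.1]
finger_gap: 0.0167
clock: 39.7
tcp_pos: [0.5478, -0.05, 0.0825]
orientation: [-0.003, 0.672, 0.74, -0.004]
wrist_force: [-18.3, -2.5, 7.5]
finger_gap: 0.0168
t 39.7 tcp [ 0.5478 -0.05    0.0825] yawy 5.53 tilt 0.58 gap 0.0168 F [-18.3  -2.5   7.5]
rows cm [ 0.07  0.23 -0.05]
rz -0.27
0 0.82 [0.601 0.002 0.061] 0.07 [0.0696 0.0538]
1 0.72 [0.592 0.053 0.061] 0.07 [0.0666 0.1062]
2 0.68 [0.692 0.356 0.057] 0.062 [0.1965 0.3974]
```

View pics/c15.png

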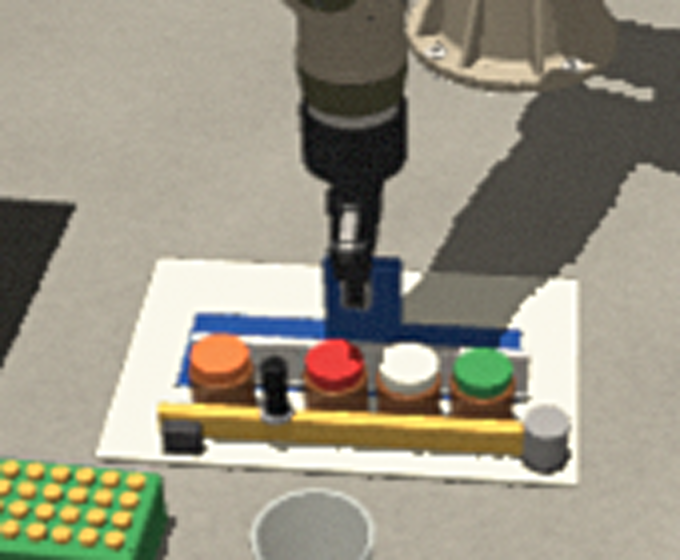

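View pics/d15.png

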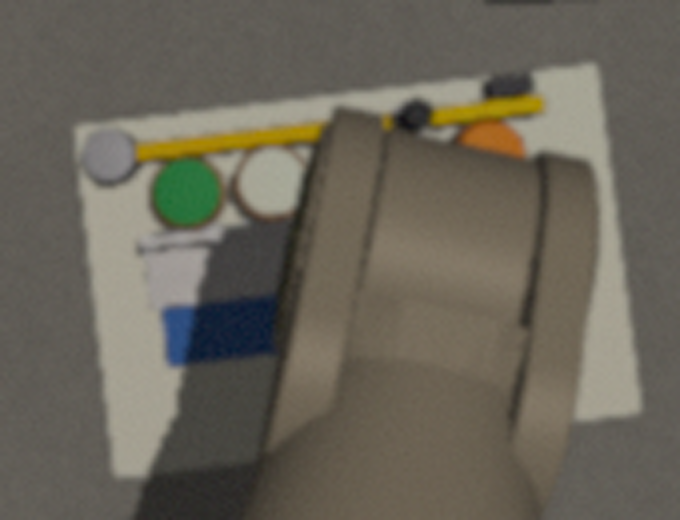

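Green (crop d15 187,192) seems to be about 2 mm short of the brace. I'll rock the ruler slightly both ways to seat both ends.

```bash
python3 -m inch '[[0,-0.4,0,0,0,0,1],[0,0,0,0,0,1.2,1],[0,0,0,0,0,0,1]]';python3 -m inch '[[0,0.2,0,0,0,0,1],[0,0,0,0,0,0,1],[0,0,0,0,0,0,1]]'; python3 -m inch '[[0,0.2,0,0,0,0,1],[0,0,0,0,0,0,1],[0,0,0,0,0,0,1]]';  python3 - <<'E'
from m import *
st([.550,-.049,.083],5.8)
E
```

```text
clock: 40.3
tcp_pos: [0.5469, -0.05, 0.0826]
orientation: [-0.002, 0.679, 0.734, -0.001]
wrist_force: [-9.0, -1.2, 0.5]
finger_gap: 0.017
clock: 40.6
tcp_pos: [0.5475, -0.0499, 0.0825]
orientation: [-0.002, 0.679, 0.734, -0.003]
wrist_force: [-14.0, -3.6, 3.5]
finger_gap: 0.0172
clock: 40.9
tcp_pos: [0.5477, -0.0499, 0.0824]
orientation: [-0.003, 0.679, 0.734, -0.004]
wrist_force: [-17.2, -3.5, 8.2]
finger_gap: 0.0169
t 40.9 tcp [ 0.5477 -0.0499  0.0824] yawy 4.47 tilt 0.59 gap 0.0169 F [-17.2  -3.5   8.2]
rows cm [ 0.08  0.23 -0.06]
rz -1.33
```

Now the other way, for the orange end.

```bash
python3 -m inch '[[0,-0.4,0,0,0,0,1],[0,0,0,0,0,-2.4,1],[0,0,0,0,0,0,1]]';python3 -m inch '[[0,0.2,0,0,0,0,1],[0,0,0,0,0,0,1],[0,0,0,0,0,0,1]]'; python3 -m inch '[[0,0.2,0,0,0,0,1],[0,0,0,0,0,0,1],[0,0,0,0,0,0,1]]'; python3 -m inch '[[0,-0.3,0,0,0,1.0,1],[0,0.3,0,0,0,0,1],[0,0,0,0,0,0,1],[0,0,0,0,0,0,1],[0,0,0,0,0,0,1]]';  python3 - <<'E'
from m import *
st([.550,-.049,.083],5.8)
p=shot('top','top16');X=cloud(p)
def band(q):
    c=np.array([.537,-.059]);a=np.radians(5.8);Rb=np.array([[np.cos(a),-np.sin(a)],[np.sin(a),np.cos(a)]]);return (Rb.T@(q[:2]-c)).round(4)
for k in range(4):
  for i in silhouettes(p,f'jar{k}_center'):
    Q=X[i['mask']];t=Q[(Q[:,2]>.05)&(Q[:,2]<.075)]; 
    if len(t): q=(t.max(0)+t.min(0))/2;print(k,round(i['confidence'],2),q.round(3),np.nanpercentile(t[:,2],95).round(3),band(q))
a=p['pixels'][150:280,190:360,::-1];cv2.imwrite('pics/d16.png',cv2.resize(a,None,fx=4,fy=4,interpolation=2))
E
```

```text
clock: 41.2
tcp_pos: [0.5474, -0.0502, 0.0826]
orientation: [-0.001, 0.664, 0.747, -0.001]
wrist_force: [-7.7, -0.8, 0.5]
finger_gap: 0.0171
clock: 41.5
tcp_pos: [0.5478, -0.0501, 0.0825]
orientation: [-0.002, 0.665, 0.747, -0.002]
wrist_force: [-12.5, -0.7, 4.0]
finger_gap: 0.0169
clock: 41.8
tcp_pos: [0.5479, -0.05, 0.0825]
orientation: [-0.003, 0.665, 0.747, -0.004]
wrist_force: [-17.0, -1.9, 6.4]
finger_gap: 0.0168
clock: 42.3
tcp_pos: [0.548, -0.05, 0.0823]
orientation: [-0.003, 0.671, 0.742, -0.004]
wrist_force: [-16.8, -3.9, 7.1]
finger_gap: 0.0172
t 42.3 tcp [ 0.548  -0.05    0.0823] yawy 5.77 tilt 0.56 gap 0.0172 F [-16.8  -3.9   7.1]
rows cm [ 0.08  0.21 -0.07]
rz -0.03
0 0.51 [0.601 0.001 0.061] 0.071 [0.0696 0.0536]
0 0.38 [0.72  0.24  0.063] 0.074 [0.2127 0.2788]
1 0.58 [0.592 0.053 0.061] 0.07 [0.0666 0.1062]
1 0.3 [0.627 0.01  0.062] 0.07 [0.0965 0.0591]
2 0.93 [0.693 0.356 0.058] 0.062 [0.1967 0.3975]
2 0.51 [ 0.626 -0.145  0.061] 0.07 [ 0.0802 -0.0942]
3 0.31 [0.627 0.01  0.062] 0.071 [0.0965 0.0591]
3 0.3 [ 0.605 -0.023  0.062] 0.069 [0.0712 0.0293]
```

View pics/d16.png

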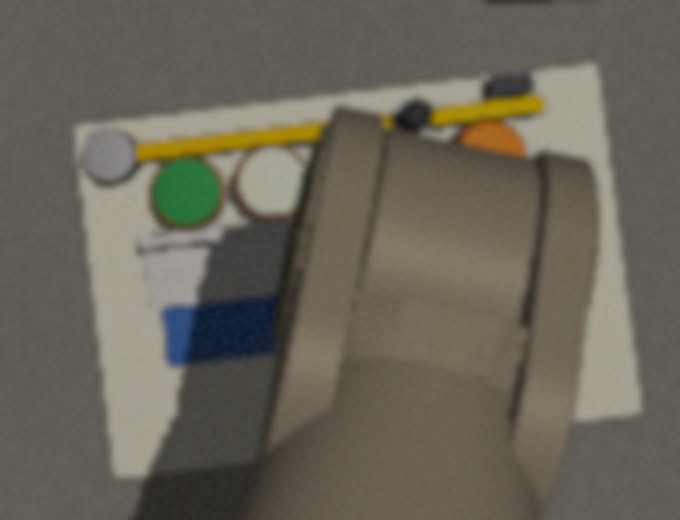

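Both visible jars appear to touch. I'll back off a little with the ruler still held and measure all four.

```bash
python3 -m inch '[[0,-0.4,0,0,0,0,1],[0,-1,0,0,0,0,1],[0,-2,0,0,0,0,1],[0,-3,0,0,0,0,1],[0,-3,0,0,0,0,1]]'; python3 -m inch '[[0,-2,0,0,0,0,1],[0,0,-3,0,0,0,1],[0,0,-4,0,0,0,1],[0,0,-4,0,0,0,1],[0,0,0,0,0,0,1]]'; python3 - <<'E'
from m import *
st()
p=shot('top','top17');h=cv2.cvtColor(p['pixels'],cv2.COLOR_RGB2HSV);X=cloud(p)
a=p['pixels'][150:280,190:360,::-1];cv2.imwrite('pics/d17.png',cv2.resize(a,None,fx=4,fy=4,interpolation=2))
c=np.array([.537,-.059]);an=np.radians(5.8);Rb=np.array([[np.cos(an),-np.sin(an)],[np.sin(an),np.cos(an)]])
def band(q): return (Rb.T@(np.array(q)[:2]-c)).round(4)
H,S,V=h[...,0].astype(int),h[...,1],h[...,2]
win=np.zeros(H.shape,bool);win[165:225,225:340]=1
cols={'green':(H>50)&(H<80)&(S>120),'red':((H<4)|(H>175))&(S>150)&(V>100),'orange':(H>6)&(H<14)&(S>170)&(V>150),'white':(S<60)&(V>130)&(X[...,2]>.055)}
for n,m in cols.items():
    m=m&win; 
    k,l,s_,ce=cv2.connectedComponentsWithStats(m.astype(np.uint8))
    i=1+np.argmax(s_[1:,4]); print(n,s_[i,4],ce[i].round(1),band(w(p,*ce[i],z=.068)))
yel=(H>17)&(H<30)&(S>150)&win
r,cc=np.nonzero(yel);P=np.array([band(w(p,a,b,z=.038)) for a,b in zip(cc,r)])
f=np.polyfit(P[:,1],P[:,0],1);print('brace line: x at y=.1,0,-.1',np.polyval(f,[.1,0,-.1]).round(4),'deg',np.degrees(np.arctan(f[0])))
E
```

```text
clock: 43.05
tcp_pos: [0.461, -0.0597, 0.0836]
orientation: [0.002, 0.67, 0.742, 0.001]
wrist_force: [-0.4, -0.1, -2.6]
finger_gap: 0.0168
clock: 43.55
tcp_pos: [0.4448, -0.0627, 0.1992]
orientation: [0.007, 0.671, 0.742, 0.003]
wrist_force: [0.4, -1.5, -2.7]
finger_gap: 0.0168
t 43.55 tcp [ 0.4448 -0.0627  0.1992] yawy 5.78 tilt 0.86 gap 0.0168 F [ 0.4 -1.5 -2.7]
green 188 [236.1 197.9] [0.0681 0.1065]
red 191 [279.1 192.3] [ 0.069  -0.0043]
orange 2 [317.5 194.5] [ 0.0517 -0.1013]
white 221 [257.7 194.8] [0.0692 0.0507]
brace line: x at y=.1,0,-.1 [0.0985 0.0989 0.0994] deg -0.2625463342862654
```

View pics/d17.png

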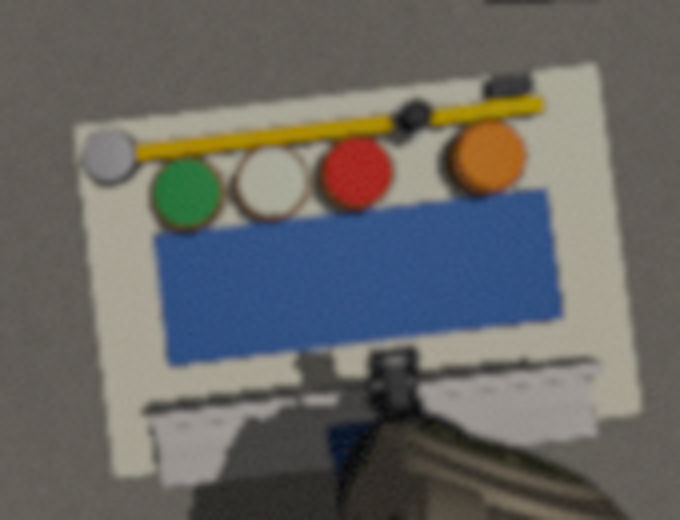

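```bash
python3 - <<'E'
from m import *
p=shot('top');h=cv2.cvtColor(p['pixels'],cv2.COLOR_RGB2HSV);X=cloud(p)
c=np.array([.537,-.059]);an=np.radians(5.8);Rb=np.array([[np.cos(an),-np.sin(an)],[np.sin(an),np.cos(an)]])
print(h[189,312],p['pixels'][189,312])
m=np.zeros((384,512),bool);m[176:205,298:328]=1
H=h[...,0];m&=(h[...,1]>150)&(X[...,2]>.064)
r,cc=np.nonzero(m);print(m.sum(),cc.mean(),r.mean(),Rb.T@(w(p,cc.mean(),r.mean(),z=.068)[:2]-c))
st([.4415,-.062,.193],93.2)
E
```

```text
[ 16 213 169] [169 101  28]
204 312.1666666666667 188.2156862745098 [ 0.06931822 -0.08972313]
t 43.65 tcp [ 0.4417 -0.0617  0.1943] yawy 5.77 tilt 0.35 gap 0.0166 F [-0.3 -0.3 -2.5]
rows cm [-0.02 -0.03  0.13]
rz -87.43
```

All four caps sit at band x = 68–69 mm, which is touching. Now the ruler goes back to its mat.

```bash
python3 -m inch '[[0,0,0,0,0,-4,1],[0,0,0,0,0,-8,1],[0,0,0,0,0,-8,1],[0,0,0,0,0,-8,1],[0,0,0,0,0,-8,1]]'; python3 -m inch '[[0,0,0,0,0,-8,1],[0,0,0,0,0,-8,1],[0,0,0,0,0,-8,1],[0,0,0,0,0,-8,1],[0,0,0,0,0,-8,1]]'; python3 -m inch '[[0,0,0,0,0,-7,1],[0,0,0,0,0,-4.4,1],[0,0,0,0,0,0,1]]'; python3 - <<'E'
from m import *
st([.5249,-.4015,.193],93.2)
E
```

```text
clock: 44.15
tcp_pos: [0.4393, -0.0609, 0.191]
orientation: [-0.001, 0.406, 0.914, 0.0]
wrist_force: [0.6, -0.1, -2.4]
finger_gap: 0.0172
clock: 44.65
tcp_pos: [0.4393, -0.0609, 0.1909]
orientation: [-0.001, 0.069, 0.998, 0.0]
wrist_force: [0.7, -1.2, -2.7]
finger_gap: 0.0171
clock: 44.95
tcp_pos: [0.4393, -0.0609, 0.1911]
orientation: [-0.001, -0.028, 1.0, 0.0]
wrist_force: [-0.4, 0.7, -3.1]
finger_gap: 0.017
t 44.95 tcp [ 0.4393 -0.0609  0.1911] yawy 93.19 tilt 0.11 gap 0.017 F [-0.4  0.7 -3.1]
rows cm [ -6.65 -34.48  -0.23]
rz -0.01
```

```bash
python3 -m inch '[[-0.5,-2.5,0,0,0,0,1],[-0.8,-4.2,0,0,0,0,1],[-0.8,-4.2,0,0,0,0,1],[-0.8,-4.2,0,0,0,0,1],[-0.8,-4.2,0,0,0,0,1]]'; python3 -m inch '[[-0.8,-4.2,0,0,0,0,1],[-0.8,-4.2,0,0,0,0,1],[-0.8,-4.2,0,0,0,0,1],[-0.5,-2.5,0,0,0,0,1],[0,0,0,0,0,0,1]]'; python3 -m inch '[[0,0,3.5,0,0,0,1],[0,0,3.5,0,0,0,1],[0,0,2.5,0,0,0,1],[0,0,0,0,0,0,1],[0,0,0,0,0,0,1]]'; python3 - <<'E'
from m import *
st([.5249,-.4015,.073],93.2)
p=shot('scene','sc18')
a=p['pixels'][80:220,60:220,::-1];cv2.imwrite('pics/c18.png',cv2.resize(a,None,fx=4,fy=4,interpolation=2))
E
```

```text
clock: 45.45
tcp_pos: [0.4875, -0.2533, 0.1915]
orientation: [-0.0, -0.027, 1.0, 0.0]
wrist_force: [0.9, 1.0, -1.7]
finger_gap: 0.017
clock: 45.95
tcp_pos: [0.5249, -0.4048, 0.19]
orientation: [-0.0, -0.025, 1.0, 0.0]
wrist_force: [-1.1, 0.2, -2.4]
finger_gap: 0.0173
clock: 46.45
tcp_pos: [0.5245, -0.4001, 0.0972]
orientation: [-0.001, -0.028, 1.0, 0.001]
wrist_force: [-0.3, -0.9, -2.2]
finger_gap: 0.017
t 46.45 tcp [ 0.5245 -0.4001  0.0972] yawy 93.15 tilt 0.12 gap 0.017 F [-0.3 -0.9 -2.2]
rows cm [-0.04 -0.15  2.42]
rz -0.05
```

View pics/c18.png

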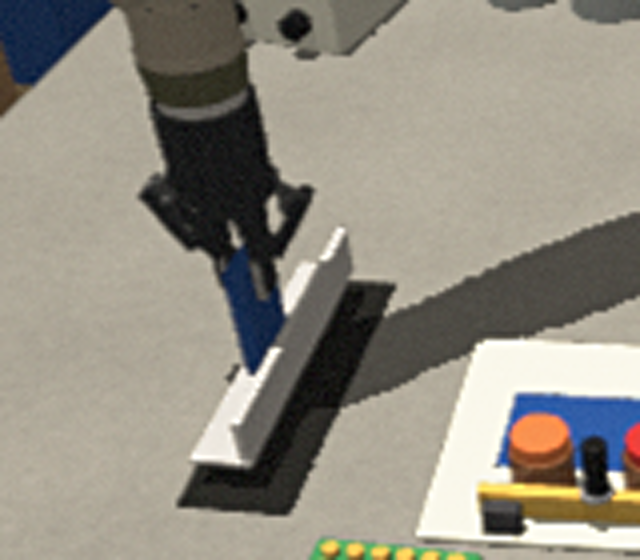

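The ruler is over the mat. Lowering until contact.

```bash
python3 -m inch '[[0,0.5,1,0,0,0,1],[0,0,0.8,0,0,0,1],[0,0,0.3,0,0,0,1],[0,0,0,0,0,0,1],[0,0,0,0,0,0,1]]'; python3 -m inch '[[0,0,0.2,0,0,0,1],[0,0,0,0,0,0,1]]'; python3 -m inch '[[0,0,0.1,0,0,0,1],[0,0,0,0,0,0,1]]'; python3 -c "
from m import *
st([.5249,-.4015,.073],93.2)"
```

```text
clock: 47.0
tcp_pos: [0.5246, -0.3961, 0.0768]
orientation: [0.0, -0.028, 1.0, 0.0]
wrist_force: [0.2, 0.8, -2.3]
finger_gap: 0.0173
clock: 47.2
tcp_pos: [0.5246, -0.3962, 0.0747]
orientation: [0.0, -0.028, 1.0, 0.0]
wrist_force: [-0.1, 0.0, -2.9]
finger_gap: 0.0169
clock: 47.4
tcp_pos: [0.5245, -0.396, 0.0736]
orientation: [-0.0, -0.028, 1.0, 0.0]
wrist_force: [0.1, -0.5, -1.1]
finger_gap: 0.017
t 47.4 tcp [ 0.5245 -0.396   0.0736] yawy 93.17 tilt 0.01 gap 0.017 F [ 0.1 -0.5 -1.1]
rows cm [-0.01 -0.55  0.06]
rz -0.03
```

```bash
python3 -m inch '[[0,0,0.1,0,0,0,1],[0,0,0,0,0,0,1]]'; python3 -m inch '[[0,0,0,0,0,0,2.5],[0,0,0,0,0,0,4],[0,0,0,0,0,0,5],[0,0,-1.5,0,0,0,5],[0,0,-4,0,0,0,5]]';  python3 -m inch '[[0,0,-4,0,0,0,5],[0,0,-4,0,0,0,5],[4,0,-2,0,0,0,5],[4.5,0,0,0,0,0,5],[4.5,0,0,0,0,0,5]]'; python3 -m inch '[[2,0,0,0,0,0,5],[0,0,0,0,0,0,5],[0,0,0,0,0,0,5],[0,0,0,0,0,0,5],[0,0,0,0,0,0,5]]'; python3 - <<'E'
from m import *
st()
p=shot('top','top19');h=cv2.cvtColor(p['pixels'],cv2.COLOR_RGB2HSV);X=cloud(p)
c=np.array([.537,-.059]);an=np.radians(5.8);Rb=np.array([[np.cos(an),-np.sin(an)],[np.sin(an),np.cos(an)]])
for n,(a,b) in {'green':(236.1,197.9),'white':(257.7,194.8),'red':(279.1,192.3),'orange':(312.2,188.2)}.items():
    m=np.zeros((384,512),bool);m[int(b)-14:int(b)+14,int(a)-12:int(a)+12]=1
    m&=(X[...,2]>.064)&((h[...,2]>115) if n=='white' else (h[...,1]>120)); r,cc=np.nonzero(m)
    print(n,m.sum(),(Rb.T@(w(p,cc.mean(),r.mean(),z=.068)[:2]-c)).round(4))
m=(X[...,1]<-.3)&(X[...,1]>-.5)&(X[...,0]<.7)&(X[...,0]>.36)
g=X[m&(X[...,2]>.1)&(X[...,2]<.115)];print('grip top',len(g),(g.min(0)+g.max(0))/2,np.median(g[:,2]))
q=shot('scene','sc19')
E
```

```text
clock: 47.6
tcp_pos: [0.5246, -0.3962, 0.0731]
orientation: [0.0, -0.028, 1.0, -0.0]
wrist_force: [-1.1, 1.0, 0.8]
finger_gap: 0.0171
clock: 48.1
tcp_pos: [0.5224, -0.394, 0.1239]
orientation: [-0.003, -0.028, 1.0, 0.003]
wrist_force: [-0.3, -0.9, 0.1]
finger_gap: 0.05
clock: 48.6
tcp_pos: [0.3941, -0.4037, 0.2288]
orientation: [0.001, -0.028, 1.0, -0.001]
wrist_force: [-1.2, -1.5, 0.4]
finger_gap: 0.0498
clock: 49.1
tcp_pos: [0.3758, -0.4043, 0.2275]
orientation: [0.0, -0.028, 1.0, 0.0]
wrist_force: [0.4, -0.0, -0.6]
finger_gap: 0.0498
t 49.1 tcp [ 0.3758 -0.4043  0.2275] yawy 93.24 tilt 0.01 gap 0.0498 F [ 0.4 -0.  -0.6]
green 190 [0.0679 0.1065]
white 214 [0.0689 0.0511]
red 222 [ 0.069  -0.0043]
orange 204 [ 0.0693 -0.0901]
grip top 191 [ 0.5226601  -0.39462599  0.10565332] 0.10626475416076642
```

View pics/top19.png

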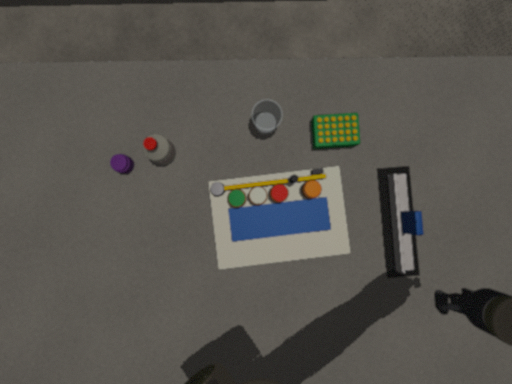

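View pics/sc19.png

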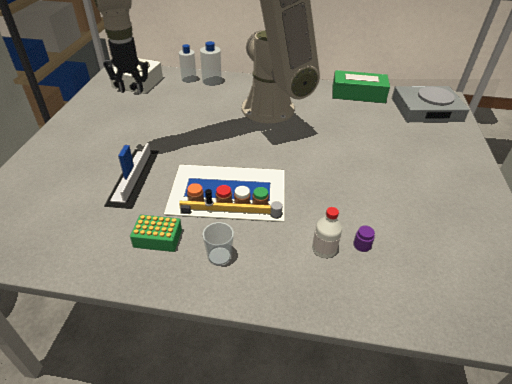

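The ruler stands on its mat (top 405,223). The four jars are in line against the seated brace (236–312, 188–198), and the bystanders have not moved. Handing in.

```bash
python3 -c "
from h import *
print(workorder.hand_in())"
```

```text
the job is handed in; nothing more can be done
None
```

I handed the job in at about 49 s of the 210 s allowed; the hand-in gave no verdict.

**What I did:**
- **Stop arm:** I gripped the knob and swung it to its hard stop. Its measured angle was within about 1° of the band's direction.
- **Jars into the band:** All four jars (white, green, orange, red) were stood upright in the blue band. The red one was knocked about 3 cm partway through but stayed inside the band, so I spaced the others around it.
- **Push into a row:** I took the straightedge by its grip and pushed the jars against the stop arm at about 17 N. I rocked it slightly both ways to seat both ends, then returned it to its mat.

**Last checks:**
- **Row:** The jar centres are at band x = 67.9 (green), 68.9 (white), 69.0 (red) and 69.3 mm (orange), against a nominal 69 mm. All are upright.
- **Straightedge:** It stands upright with its grip top at about (0.523, -0.395), roughly 13 mm off the mat's centre across its width. It was set down at 3.2°, in line with the mat.
- **Bystanders:** The beaker, bottle and tip rack look unmoved by eye in the last pictures.

**Disagreements:** During the push, one rougher reading put green about 2 mm short of the arm, still within the 5 mm allowed. A finer fit after backing off showed it touching. The simulator's own contact forces and joint angle cannot be read, so those conditions are inferred from the wrist force and the pictures.

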